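# Dry-lay the parts of a printer's X axis on its profile

### The job

Dry-lay this printer axis: stand the long stepper motor, pulley up, mid-way on the bare profile end nearest the power supply and the idler block likewise on the other end, centre the carriage plate on the rail's slider, long side along the rail, and lay the toolhead centred on the plate, fan up, nozzle to the robot's side. Set every part down gently, flat, square to the profile and centred across it. Leave the short motor and the round tin where they are.

Things in the scene. Friction and masses are not known exactly. Their poses are not given: they have to be found in the camera images.
- profile: Black aluminium T-slot profile, 40 wide (x) x 360 long (y), fixed on two red feet, flat top 32 mm above bench; y runs along it, x across and away from the robot, yaw within 0.2 rad. A steel rail 24 x 220 x 8.5 high lies mid-top, leaving a bare flat 70 mm at each end (its middle 145 mm from the profile's middle). Foot tabs 16 mm out at the sides, 5 high. Origin: on the bench under the profile's middle.
- slider: Steel slider block on the rail, green end seals, 40 (x, across) x 54 (y, along), flat top 46 mm above the bench. Starts up to 35 mm either side of the profile's middle; slides only if pushed along the rail with over 4 N, so it stays put when something is laid on it. Origin: middle of its top face; axes as the profile's.
- supply: Power supply, fixed at the back of the bench, left or right of the middle: flat perforated metal case 115 (x) x 215 (y) x 50 high, black terminal strip on its robot side. Origin: at bench level, middle of its robot-side long edge; the case lies behind it (+x). The long motor belongs on the profile's end on this side.
- motor: Long stepper motor: 42 x 42 mm body 40 high (aluminium caps, dark middle), standing with a 16 mm steel pulley up; 55 high with pulley, shaft ends at 58. White connector sticks out 4 mm low on its -x side. About 0.28 kg. Origin: centre of underside, z up. Starts yawed within 0.6 rad. Any of the four square ways round is right.
- idler: Idler block: grey printed block 42 x 42 mm, 48 high: 30 solid, then two 9 mm cheeks on its -x and +x sides with a 19 mm steel roller between them, seen from above; pin ends at 50. About 0.09 kg. Origin: centre of underside, z up. Starts yawed within 0.6 rad. Any of the four square ways round is right.
- carriage: Carriage plate: flat grey printed plate 50 (x) x 60 (y) x 12 thick, four small dark screw holes, a thin dark line near each y edge. About 0.06 kg. Origin: centre of underside, z up. Starts yawed within 0.6 rad. Its y (long side) goes along the rail, either way round. On the slider its top is 58 mm above the bench.
- toolhead: Toolhead lying on its back: 44 x 44 mm block 44 high, blue shroud, black 40 mm fan on top. The hot end (aluminium heater block 20 wide, small brass nozzle) sticks out of its -x side to 43 mm from centre, 18 mm above the underside. About 0.16 kg. Origin: centre of the block's underside, z up. Starts yawed within 0.6 rad; goes on the carriage with its nozzle to the profile's -x side.
- nozzle (a point): Tip of the toolhead's brass nozzle, 43 mm from the toolhead's origin along its -x, 18 mm up.
- short_motor: Spare, not used: short (pancake) stepper motor 42 x 42 mm, body only 21 high, 36 with pulley, shaft to 39. Loose; leave it where it is. Origin: centre of underside.
- tin: Round steel tin, 51 mm across, 30 high, loose, behind the profile; leave it where it is. Origin: centre of underside.
Things that resemble listed ones, but are neither listed nor needed, are in the scene too. What is shaped like the idler but orange is not meant. Of the things shaped like the carriage, the grey one is meant.

How it is judged:
By the outcome, as a careful person would: the job done as asked, in the order asked, and still so for the second after the job is handed in, with the robot touching nothing.
It also fails if it takes over 104 s, if anything falls off the work surface, if the arm or the gripper's body presses on something with over 40 N, if the wrist force passes 120 N, or if a joint passes its speed limit or range.

### The arm

A 7-joint arm with a two-finger parallel gripper is mounted at the origin on the work surface. World frame = base frame: x ahead of the robot, y to its left, z up, the work surface at z = 0. Lengths are in m, angles in rad, forces in N, time in s.
With the tool pointing down it reaches from about 0.4 to 0.85 m from the base axis. Payload 10.4 kg.
Tool frame: the origin (TCP) lies at the very end of the fingers, on their centre line; the grasp point (between the pads) lies manip.hold_point_z behind it (manip.hold_point_z is the distance from the TCP to the grasp point, in m); z points along the fingers, y is the direction in which the jaws open and shut (so a half turn about z gives the same grasp; the last joint's range is limited). The gripper opens to 85 mm and grips with 20 to 120 N. Pads are 22 mm wide; open, the fingers measure 114 mm over their backs; the gripper's body (76 mm by 85 mm) begins 54 mm behind the grasp point. The pads swing forward as they close: fully open they stand 13 mm farther back than shut.
Start: joints at [-1.277, 0.332, -0.065, 1.46, 0.022, 1.35, -0.088], TCP at [0.195, 0.594, 0.208] pointing down, gripper open.
Joint ranges: [-2.6, 2.6], [-0.5, 2.12], [-1.47, 1.34], [0.16, 2.42], [-1.27, 4.41], [0.06, 2.06], [-2.6, 2.6]. Speed limits (rad/s): [2.22, 2.22, 2.79, 2.79, 3.14, 3.14, 3.14].

### API

Orientations are given as a unit quaternion [x, y, z, w].
In Python, from workcell import manip gives the robot as it stands.
- The arm moves only by the tool jog_arm, never from a script. Its arguments are lists of equal length, an entry for each row: "translation": the shift along the world's x, y, z in mm, a list of three; "turn": the turn about the world's z in degrees. In form: {"translation": [[x, y, z], ...], "turn": [turn, ...]}. A call has 1 to 12 rows; each row is the pose to reach, as a shift and turn from the pose measured when the call began; what a row does not reach only later rows make up. A row lasts 1/12 s, in which the tool goes at most 41.7 mm and 7.16 degrees, less where a joint would pass 70% of its speed; a pose out of reach is approached as far as the arm can. A call with a gripper value outside its range is refused whole. "grip" is the finger opening in mm, from 0 to 85.4, set as the call begins (left out, the last holds). The fingers move at their own pace and stop on an object; "grip_force" is the grip in N (left out, the last holds). Time passes only in rows, so rows that repeat a pose let the fingers close. It gives the time, the measured TCP pose, the force and the opening at its end, in the units of the state.
- manip.get_obs(): the state, without advancing time (a new reading comes with each control period).
- manip.camera(name): name is "side" or "top" or "wrist"; returns a dict with "frame" (420x560x3 uint8, red, green, blue), "mtx" (3x3 intrinsics, pixels), "pose" (4x4, takes a point from camera to world coordinates). Camera axes: x right, y down, z forward; pixel columns grow to the right and rows downward; lengths in m; the calibration is good to about 2 mm. A picture is of the moment at which its call begins. There is no depth.
- manip.hand_in(): hands the job in, once; it reports no verdict.
Trained networks look in a picture, given as the dict that the camera call returned (one of the last four; its "shot" number tells which), for a name from the list of things; names that differ only in an ending like _2 or _b are one class to them, and where a whole thing is asked for, a point or a joint stands for the part that bears it (a point fixed in the world has none). Each returns a list of dicts, best first, with "confidence" (0 to 1); they miss things now and then, are a little off and sometimes report something else, mostly with a low value. They report only what shows in the picture. A call takes as long as a camera call. They do not tell look-alikes from the thing itself.
- manip.outline_of(picture, label): "mask" (420x560 bool, what is visible of it) and "extent" ([left, top, right, bottom] in pixels, round what is visible of it).
- manip.pinpoint(picture, label): "at" ([column, row] in pixels: a listed point, or the origin of a listed thing).
The state is a dict: "clock": time; "joint_pos": joint angles; "joint_velocities": joint speeds; "tau": joint torques, N m; "position": TCP position; "ee_rot": TCP orientation; "ft_force": force on the tool from outside, world axes, zero at the start; "torque": the same for the moment, N m; "grip_width": opening from 0.0 (shut) to 1.0 (fully open).
Only numpy, scipy, OpenCV 4.12 (cv2) and the standard library are available. Lean on these libraries where they do the work, as an engineer would, in place of code of your own. Each camera call takes 0.05 s, during which the arm holds its last target. There are 200 camera calls.

## Working session

There is one attempt and no reset: what is moved stays moved. The work goes in short steps, Python scripts to look and compute and a tool call to move; the robot and the scene stay as the last step left them, time stands still between calls to the robot, and variables do not carry over. Pictures are saved under pics/ and viewed, about 12 in all and at most 16, crops included, and the job is handed in when it is done.

Besides the shell and the picture viewer there is one more tool, called after "Request:" by a JSON object that holds its "op" and its "data", one argument or row to a line. jog_arm: Moves the arm, as the interface text tells. Its arguments: {"type":"object","properties":{"translation":{"type":"array"},"turn":{"type":"array"},"grip":{"type":"number"},"grip_force":{"type":"number"}},"required":["translation","turn"]}

```bash
mkdir -p pics; ls
cat > h.py <<'E'
import numpy as np, cv2
from workcell import manip
def save(p,n,crop=None,s=1):
    f=p["frame"][:,:,::-1]
    if crop: f=f[crop[1]:crop[3],crop[0]:crop[2]]
    cv2.imwrite("pics/"+n+".png",cv2.resize(f,None,fx=s,fy=s,interpolation=cv2.INTER_CUBIC))
def ray(p,uv,z):
    K=np.array(p["mtx"]);T=np.array(p["pose"])
    uv=np.atleast_2d(np.array(uv,float))
    d=(np.linalg.inv(K)@np.c_[uv,np.ones(len(uv))].T).T@T[:3,:3].T
    o=T[:3,3]; return o+d*((z-o[2])/d[:,2])[:,None]
def proj(p,X):
    K=np.array(p["mtx"]);T=np.array(p["pose"])
    X=np.atleast_2d(np.array(X,float)); c=(X-T[:3,3])@T[:3,:3]; u=c@K.T; return u[:,:2]/u[:,2:]
E
python3 - <<'E'
from h import *
print(manip.hold_point_z, manip.get_obs())
ims=[]
for n in("top","side"):
    p=manip.camera(n); print(n,p["mtx"],np.round(p["pose"],3)); save(p,n+"0",s=1.42)
    for l in "profile slider supply motor idler carriage toolhead nozzle short_motor tin".split():
        for d in manip.pinpoint(p,l)[:4]: print(l,np.round(d["at"],1),round(d["confidence"],2), np.round(ray(p,d["at"],{"slider":.046,"nozzle":.018}.get(l,0))[0],4))
E
```

```text
pics
0.0187 {'clock': 0.0, 'joint_pos': array([-1.27657735,  0.33287874, -0.0647226 ,  1.4609902 ,  0.02160455,
        1.34989315, -0.08851016]), 'joint_velocities': array([ 3.14262871e-04,  7.13233382e-04,  6.46899287e-04, -4.40456438e-05,
       -8.41092389e-04,  7.45146562e-04, -1.85539243e-05]), 'tau': array([-5.52236779e-04, -6.25460029e+01,  4.85985330e-02, -3.91595829e+01,
        1.60948624e-02,  1.00940405e-02, -1.72920590e-06]), 'position': array([0.19457831, 0.59348724, 0.20758839]), 'ee_rot': array([ 1.57730866e-01,  9.87481864e-01, -7.32067872e-04, -8.30239368e-05]), 'ft_force': array([-0.74484596,  0.39654203,  0.36198688]), 'torque': array([ 0.04206044, -0.0256905 ,  0.04795467]), 'grip_width': 1.0007708721524384}
top [[470.87968867   0.         275.62977406]
 [  0.         470.87968867 203.49618954]
 [  0.           0.           1.        ]] [[ 0.027 -0.991  0.129  0.409]
 [-1.    -0.025  0.011 -0.037]
 [-0.007 -0.129 -0.992  1.348]
 [ 0.     0.     0.     1.   ]]
profile [274.9 184.8] 0.62 [ 0.6384 -0.0188  0.    ]
slider [279.6 183.4] 0.59 [ 0.6349 -0.0325  0.046 ]
[... 999 characters left out ...]
 207.7] 0.74 [ 0.6303 -0.0273  0.046 ]
slider [325.7 208.8] 0.46 [ 0.7207 -0.0591  0.046 ]
slider [202.7 144.4] 0.24 [0.4906 0.293  0.046 ]
supply [309.1 156.5] 0.97 [0.7829 0.2093 0.    ]
motor [225.7 280.2] 0.81 [ 0.4552 -0.1592  0.    ]
idler [167.2 152. ] 0.85 [0.3904 0.3538 0.    ]
idler [199.9 165.2] 0.72 [0.4717 0.2609 0.    ]
idler [205.  143.7] 0.61 [0.5048 0.3642 0.    ]
carriage [280.2 343.9] 0.74 [ 0.5208 -0.3339  0.    ]
carriage [315.3 399.1] 0.56 [ 0.5464 -0.448   0.    ]
toolhead [210.3 234.3] 0.68 [ 0.4492 -0.0162  0.    ]
nozzle [192.5 234.2] 0.64 [ 0.4086 -0.0215  0.018 ]
short_motor [197.3 193.5] 0.79 [0.4443 0.1402 0.    ]
tin [327.  210.2] 0.59 [ 0.7445 -0.0196  0.    ]
```

View pics/top0.png

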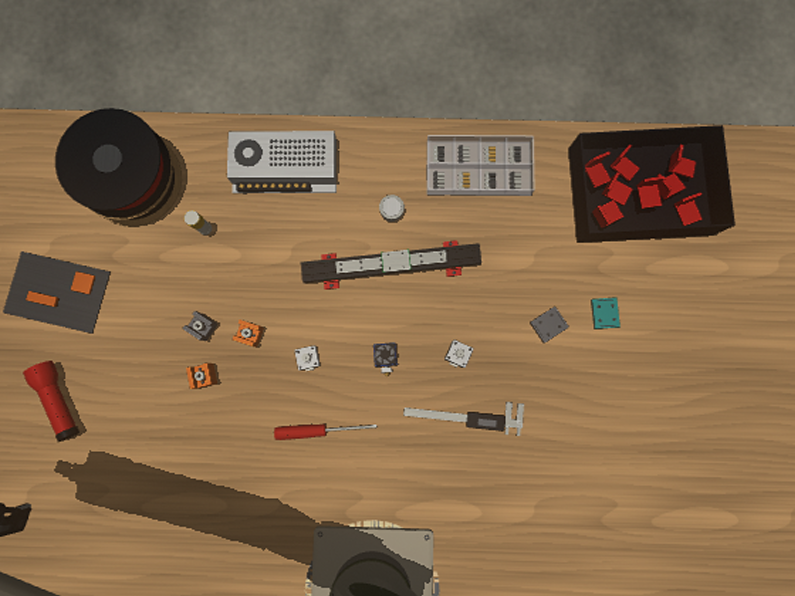

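View pics/side0.png

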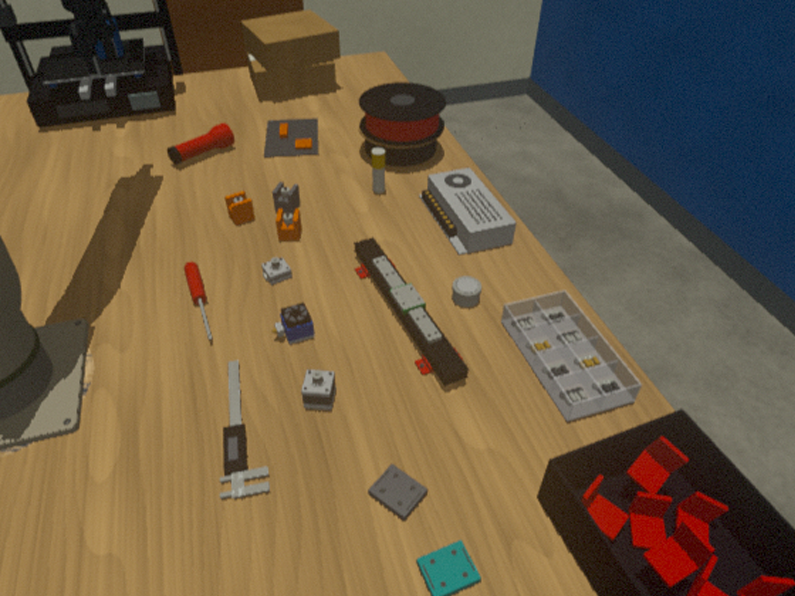

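The supply is on the +y (left) side, so the motor goes to the +y end. The grey idler is at top px (141,229), the grey plate at (387,226), and the taller motor at (321,250). I'll go over the profile first for a wrist view.

Request:
{"op": "jog_arm", "data": {
  "translation": [
    [425, -610, 130],
    [425, -610, 130],
    [425, -610, 130],
    [425, -610, 130],
    [425, -610, 130],
    [425, -610, 130],
    [425, -610, 130],
    [425, -610, 130],
    [425, -610, 130],
    [425, -610, 130],
    [425, -610, 130],
    [425, -610, 130]
  ],
  "turn": [-66, -66, -66, -66, -66, -66, -66, -66, -66, -66, -66, -66]
}}

```text
clock: 2.1
position: [0.477, 0.1879, 0.2953]
ee_rot: [0.67, 0.742, 0.001, 0.0]
ft_force: [0.6, 1.5, 0.2]
grip_width: 0.999
```

Request:
{"op": "jog_arm", "data": {
  "translation": [
    [133, -208, 45],
    [133, -208, 45],
    [133, -208, 45],
    [133, -208, 45],
    [133, -208, 45],
    [133, -208, 45],
    [133, -208, 45],
    [133, -208, 45],
    [133, -208, 45]
  ],
  "turn": [0, 0, 0, 0, 0, 0, 0, 0, 0]
}}

```text
clock: 2.85
position: [0.61, -0.0198, 0.34]
ee_rot: [0.67, 0.742, 0.0, -0.0]
ft_force: [0.5, 0.1, -0.6]
grip_width: 1.0
```

Run:
```python
from h import *
o=manip.get_obs();print(o["clock"],o["position"],o["ee_rot"])
p=manip.camera("wrist"); print(np.round(p["mtx"],1),np.round(p["pose"],3)); save(p,"w1",s=1.42)
for l in "profile slider motor toolhead nozzle".split():
    for d in manip.pinpoint(p,l)[:2]: print(l,np.round(d["at"],1),round(d["confidence"],2), np.round(ray(p,d["at"],{"slider":.046,"nozzle":.018}.get(l,0))[0],4))
```

```text
2.85 [ 0.60996965 -0.01982432  0.33996755] [ 6.70287417e-01  7.42101462e-01  3.92430033e-04 -2.12395859e-04]
[[310.    0.  281.9]
 [  0.  310.  206.2]
 [  0.    0.    1. ]] [[ 0.995  0.095  0.033  0.602]
 [ 0.101 -0.942 -0.321  0.064]
 [ 0.001  0.323 -0.946  0.505]
 [ 0.     0.     0.     1.   ]]
slider [297.6 168.3] 0.56 [ 0.6354 -0.0296  0.046 ]
motor [186.6 224.8] 0.83 [ 0.4565 -0.1587  0.    ]
toolhead [178.4 142.8] 0.7 [ 0.443 -0.017  0.   ]
nozzle [152.  139.5] 0.9 [ 0.4081 -0.0132  0.018 ]
```

View pics/w1.png

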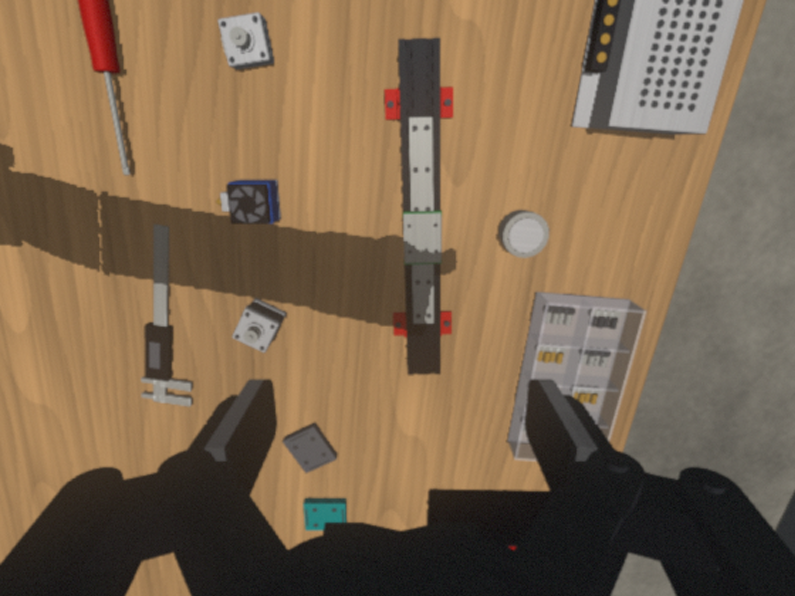

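The wrist view shows the whole profile (x≈400–440 in the scaled picture, y≈38–374), with the rail and slider clear. Next I'll measure the profile pose from edges in a rectified image.

```bash
cat >> h.py <<'E'
def rect(p,c,yaw,z,hx,hy,r=0.0005):
    "rectified grey image in local frame at plane z: rows=local y (from -hy), cols=local x"
    xs=np.arange(-hx,hx,r);ys=np.arange(-hy,hy,r)
    X,Y=np.meshgrid(xs,ys);C,S=np.cos(yaw),np.sin(yaw)
    W=np.c_[(c[0]+C*X-S*Y).ravel(),(c[1]+S*X+C*Y).ravel(),np.full(X.size,z)]
    uv=proj(p,W).astype(np.float32).reshape(X.shape+(2,))
    return xs,ys,cv2.remap(p["frame"],uv[...,0],uv[...,1],cv2.INTER_LINEAR).astype(float)
E
python3 - <<'E'
from h import *
p=manip.camera("wrist")
def edges(prof,ax,n=6):
    g=np.gradient(cv2.GaussianBlur(prof[None],(0,0),2)[0]); o=[]
    for i in range(2,len(g)-2):
        if abs(g[i])==max(abs(g[i-2:i+3])): o.append((round(ax[i]*1000,1),round(g[i],1)))
    return sorted(sorted(o,key=lambda t:-abs(t[1]))[:n])
c=(.638,-.019)
best=None
for yaw in np.arange(.05,.15,.0025):
    xs,ys,I=rect(p,c,yaw,.0405,.03,.1); g=I.mean(2)
    m=(ys>.045)&(ys<.1)| (ys<-.05)&(ys>-.1)
    pr=g[m].mean(0); s=(np.gradient(pr)**2).sum()
    if best is None or s>best[0]: best=(s,yaw)
print(best); yaw=best[1]
xs,ys,I=rect(p,c,yaw,.0405,.03,.21);g=I.mean(2)
for a,b in((.045,.1),(-.1,-.055)): print("rail x",edges(g[(ys>a)&(ys<b)].mean(0),xs))
print("rail y",edges(g[:,abs(xs)<.006].mean(1),ys,10))
xs,ys,I=rect(p,c,yaw,.032,.03,.21);g=I.mean(2)
print("prof y",edges(g[:,abs(xs)<.012].mean(1),ys,10))
for a,b in((.125,.15),(-.15,-.125)): print("prof x",edges(g[(ys>a)&(ys<b)].mean(0),xs))
xs,ys,I=rect(p,c,yaw,.046,.03,.06);g=I.mean(2);gr=I[...,1]-I[...,0]
sy=gr[:,abs(xs)<.01].mean(1);k=np.where(sy>12)[0];print("green",ys[k]*1000)
m=(ys>-.025)&(ys<.0);print("slider x",edges(g[m].mean(0),xs)); print("slider y",edges(g[:,abs(xs)<.01].mean(1),ys,8))
for l in ("motor",):
  d=manip.outline_of(p,l)[0]; m=d["mask"]; print(d["extent"],d["confidence"])
# rectified picture
xs,ys,I=rect(p,c,yaw,.036,.06,.2); cv2.imwrite("pics/r1.png",np.rot90(I[...,::-1]))
E
```

```text
(np.float64(2399.8338217226415), np.float64(0.13250000000000006))
rail x [(np.float64(-25.0), np.float64(-7.8)), (np.float64(-16.5), np.float64(13.9)), (np.float64(-8.0), np.float64(1.5)), (np.float64(-0.5), np.float64(-1.4)), (np.float64(7.5), np.float64(-12.2)), (np.float64(14.5), np.float64(9.0))]
rail x [(np.float64(-24.5), np.float64(-3.2)), (np.float64(-17.0), np.float64(4.5)), (np.float64(-2.0), np.float64(1.9)), (np.float64(3.0), np.float64(5.1)), (np.float64(7.5), np.float64(-10.9)), (np.float64(14.5), np.float64(7.8))]
rail y [(np.float64(-174.0), np.float64(-7.7)), (np.float64(-109.0), np.float64(7.6)), (np.float64(-22.0), np.float64(6.9)), (np.float64(16.0), np.float64(-7.5)), (np.float64(19.5), np.float64(4.0)), (np.float64(22.5), np.float64(4.0)), (np.float64(98.5), np.float64(-5.5)), (np.float64(102.5), np.float64(4.9)), (np.float64(110.5), np.float64(-16.0)), (np.float64(178.5), np.float64(9.8))]
prof y [(np.float64(-179.0), np.float64(-7.6)), (np.float64(-113.0), np.float64(5.7)), (np.float64(-24.5), np.float64(6.4)), (np.float64(14.5), np.float64(-8.0)), (np.float64
[... 722 characters left out ...]
slider x [(np.float64(-24.5), np.float64(4.3)), (np.float64(-11.5), np.float64(1.9)), (np.float64(2.5), np.float64(1.5)), (np.float64(8.5), np.float64(-1.6)), (np.float64(14.0), np.float64(-2.7)), (np.float64(20.0), np.float64(-1.6))]
slider y [(np.float64(-58.5), np.float64(-1.9)), (np.float64(-38.5), np.float64(-1.1)), (np.float64(-35.5), np.float64(1.8)), (np.float64(-21.5), np.float64(6.8)), (np.float64(16.5), np.float64(-7.8)), (np.float64(20.5), np.float64(3.3)), (np.float64(23.0), np.float64(3.5)), (np.float64(58.0), np.float64(-2.8))]
[162.0, 210.8, 198.7, 249.0] 0.62[ WARN:0@4.011] global loadsave.cpp:1063 imwrite_ Unsupported depth image for selected encoder is fallbacked to CV_8U.
```

View pics/r1.png

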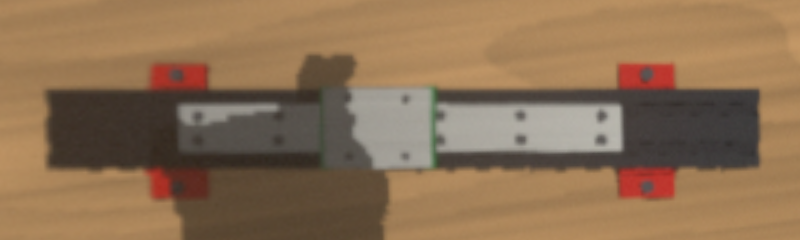

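Profile origin is about (0.6334, −0.0190), yaw 0.1325; the rail measures 24 mm wide and 219.5 mm long, which agrees with the description. Next is the motor.

Request:
{"op": "jog_arm", "data": {
  "translation": [
    [-155, -136, -130],
    [-155, -136, -130],
    [-155, -136, -130],
    [-155, -136, -130],
    [-155, -136, -130],
    [-155, -136, -130],
    [-155, -136, -130],
    [-155, -136, -130]
  ],
  "turn": [0, 0, 0, 0, 0, 0, 0, 0]
}}

```text
clock: 3.92
position: [0.4536, -0.156, 0.2101]
ee_rot: [0.671, 0.742, 0.001, -0.001]
ft_force: [0.1, 0.8, 2.0]
grip_width: 0.996
```

```bash
cat >> h.py <<'E'
def state():
    o=manip.get_obs();a=o["ee_rot"];R=cv2.Rodrigues(np.zeros(3))[0]
    from scipy.spatial.transform import Rotation as Ro
    R=Ro.from_quat(a).as_matrix();jaw=np.degrees(np.arctan2(R[1,1],R[0,1]))
    print("t %.2f pos %s jaw %.2f grip %.1f j7 %.2f f %s"%(o["clock"],np.round(o["position"]*1000,1),jaw,o["grip_width"]*85.4,o["joint_pos"][6],np.round(o["ft_force"],1)))
    return o["position"],jaw
E
python3 - <<'E'
from h import *
state()
p=manip.camera("wrist"); save(p,"w2",s=1.42)
for d in manip.pinpoint(p,"motor")[:2]: print(d["at"],d["confidence"],ray(p,d["at"],0),ray(p,d["at"],0.058))
d=manip.outline_of(p,"motor")[0];print(d["extent"])
c=np.median(p["frame"][d["mask"]],0);print(c)
E
```

```text
t 3.92 pos [ 453.6 -156.   210.1] jaw 5.77 grip 85.1 j7 0.34 f [0.1 0.8 2. ]
[260.3, 151.5, 307.9, 205.9]
[111. 105.  99.]
```

View pics/w2.png

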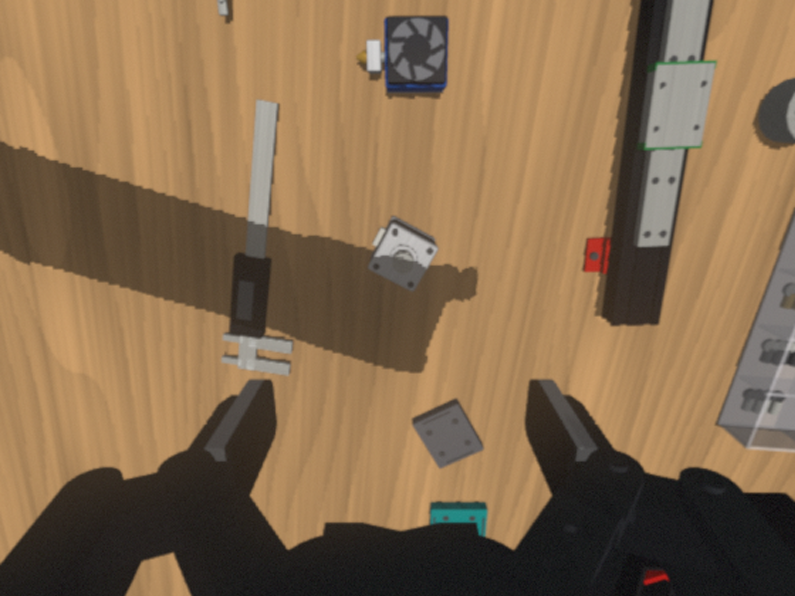

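The motor's top face has corners near (398,221), (436,248), (412,291) and (370,262) in the scaled picture, and the connector is on its upper-left side. I'll fit the 42 mm square.

```bash
cat >> h.py <<'E'
def fitsq(p,x0,z,w=.042,h=.042,rng=(.006,.25),sig=1.0):
    "fit w(x) x h(y) rectangle at height z: maximise gradient along its outline"
    from scipy.optimize import differential_evolution
    f=cv2.GaussianBlur(p["frame"].astype(np.float32),(0,0),sig)
    gx=cv2.Sobel(f,cv2.CV_32F,1,0);gy=cv2.Sobel(f,cv2.CV_32F,0,1)
    i=np.argmax(gx**2+gy**2,2)[...,None]
    gx=np.take_along_axis(gx,i,2)[...,0];gy=np.take_along_axis(gy,i,2)[...,0]
    t=np.linspace(-.45,.45,30)
    E=[(np.c_[t*w,0*t+s*h/2],) for s in(-1,1)]+[(np.c_[0*t+s*w/2,t*h],) for s in(-1,1)]
    def f_(v,full=False):
        C,S=np.cos(v[2]),np.sin(v[2]);R=np.array([[C,-S],[S,C]]);sc=[]
        for (e,) in E:
            W=e@R.T+v[:2];uv=proj(p,np.c_[W,np.full(30,z)]).astype(np.float32)
            d=uv[-1]-uv[0];d/=np.linalg.norm(d)
            a=cv2.remap(gx,uv[:,0],uv[:,1],1).ravel();b=cv2.remap(gy,uv[:,0],uv[:,1],1).ravel()
            sc.append(np.minimum(abs(-a*d[1]+b*d[0]),150).mean())
        return sc if full else -sum(sc)
    r=differential_evolution(f_,[(x0[0]-rng[0],x0[0]+rng[0]),(x0[1]-rng[0],x0[1]+rng[0]),(x0[2]-rng[1],x0[2]+rng[1])],seed=1,tol=1e-6)
    print("fit",np.round(r.x[:2]*1000,1),"yaw deg %.2f"%np.degrees(r.x[2]),"score",np.round(f_(r.x,True),0))
    return r.x
E
python3 - <<'E'
from h import *
p=manip.camera("wrist")
q=np.array([(398,221),(436,248),(412,291),(370,262)])/1.4214
W=ray(p,q,.04);print(np.round(W*1000,1));c=W.mean(0)
print([np.linalg.norm(W[i]-W[i-1])*1000 for i in range(4)])
for z in(.038,.04): fitsq(p,(c[0],c[1],-.5),z)
fitsq(p,(c[0],c[1],-.5),.04,sig=1.6)
state()
E
```

```text
[[ 452.1 -127.2   40. ]
 [ 483.7 -145.1   40. ]
 [ 469.1 -182.2   40. ]
 [ 433.5 -161.6   40. ]]
[np.float64(39.156034648083015), np.float64(36.332577072665465), np.float64(39.8671413277228), np.float64(41.11185835273035)]
fit [ 456.  -157.5] yaw deg -23.77 score [ 73. 149. 115.  97.]
fit [ 456.  -156.9] yaw deg -23.84 score [ 73. 149. 113.  94.]
fit [ 456.  -157.1] yaw deg -23.30 score [ 52. 141.  78.  77.]
t 4.12 pos [ 456.  -154.6  211.1] jaw 6.00 grip 85.4 j7 0.34 f [-0.3 -0.1 -0.6]
```

```bash
cat >> h.py <<'E'
def overlay(p,rects,name,crop,s=6):
    f=np.ascontiguousarray(p["frame"][:,:,::-1][crop[1]:crop[3],crop[0]:crop[2]])
    f=cv2.resize(f,None,fx=s,fy=s,interpolation=cv2.INTER_CUBIC)
    for k,(x,y,a,z,w,h) in enumerate(rects):
        C,S=np.cos(a),np.sin(a)
        W=[(x+C*u*w/2-S*v*h/2,y+S*u*w/2+C*v*h/2,z) for u,v in((-1,-1),(1,-1),(1,1),(-1,1))]
        q=((proj(p,W)-crop[:2]+.5)*s).astype(int)
        cv2.polylines(f,[q],True,[(0,255,0),(0,0,255),(255,0,0)][k%3],1)
    cv2.imwrite("pics/"+name+".png",f)
E
python3 - <<'E'
from h import *
p=manip.camera("wrist")
a=fitsq(p,(.456,-.157,-.5),.04,rng=(.01,.3))
b=fitsq(p,(.456,-.157,-.5),.04,w=.0405,h=.0405,rng=(.01,.3))
overlay(p,[(*a,.04,.042,.042),(*a,0,.042,.042),(*b,.04,.0405,.0405)],"o1",(245,140,325,220),7)
E
```

```text
fit [ 456.  -156.9] yaw deg -23.85 score [ 74. 149. 113.  93.]
fit [ 455.7 -157.3] yaw deg -22.84 score [ 72. 149. 113. 101.]
```

View pics/o1.png

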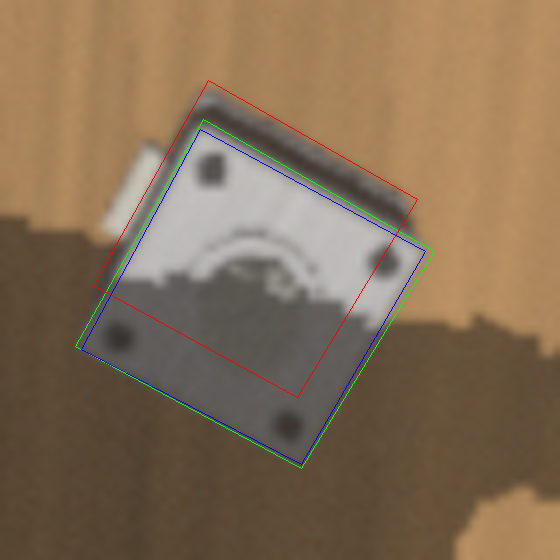

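The fit is right on the top face: (456, −157), yaw −23.5°. I'll grasp across the motor's y faces, clear of the connector.

Request:
{"op": "jog_arm", "data": {
  "translation": [
    [0, -2.4, -12],
    [0, -2.4, -24],
    [0, -2.4, -36],
    [0, -2.4, -48],
    [0, -2.4, -60],
    [0, -2.4, -72],
    [0, -2.4, -84],
    [0, -2.4, -96],
    [0, -2.4, -110],
    [0, -2.4, -130],
    [0, -2.4, -155],
    [0, -2.4, -180]
  ],
  "turn": [7, 14, 21, 28, 35, 42, 49, 56, 60.5, 60.5, 60.5, 60.5]
}}

```text
clock: 5.17
position: [0.4572, -0.1566, 0.0305]
ee_rot: [0.203, 0.979, 0.001, 0.001]
ft_force: [0.0, 0.2, -0.4]
grip_width: 0.997
```

```bash
python3 -c "
from h import *
state()"
```

```text
t 5.17 pos [ 457.2 -156.6   30.5] jaw 66.58 grip 85.2 j7 1.56 f [ 0.   0.2 -0.4]
```

Request:
{"op": "jog_arm", "data": {
  "translation": [
    [-1, 0, -12],
    [-1, 0, -22],
    [-1, 0, -25],
    [-1, 0, -25]
  ],
  "turn": [0, 0, 0, 0]
}}

```text
clock: 5.5
position: [0.4563, -0.1565, 0.0052]
ee_rot: [0.203, 0.979, 0.001, 0.0]
ft_force: [-0.2, -0.1, -0.4]
grip_width: 0.999
```

Request:
{"op": "jog_arm", "data": {
  "translation": [
    [0, 0, 0],
    [0, 0, 0],
    [0, 0, 0],
    [0, 0, 0],
    [0, 0, 0],
    [0, 0, 0],
    [0, 0, 0]
  ],
  "turn": [0, 0, 0, 0, 0, 0, 0],
  "grip": 34,
  "grip_force": 40
}}

```text
clock: 6.08
position: [0.4569, -0.1567, 0.0061]
ee_rot: [0.203, 0.979, 0.001, 0.001]
ft_force: [-1.6, 0.3, 8.3]
grip_width: 0.477
```

```bash
python3 -c "
from h import *
state()"
```

```text
t 6.08 pos [ 456.9 -156.7    6.1] jaw 66.60 grip 40.7 j7 1.59 f [-1.6  0.3  8.3]
```

Request:
{"op": "jog_arm", "data": {
  "translation": [
    [0, 0, 15],
    [0, 0, 45],
    [0, 0, 80],
    [20, 36, 105],
    [40, 72, 110],
    [60, 108, 110],
    [80, 144, 110],
    [100, 180, 110],
    [120, 216, 110],
    [140, 252, 110],
    [157, 281, 110],
    [157, 281, 105]
  ],
  "turn": [0, 0, -3, -10, -17, -24, -31, -38, -45, -52, -59, -59]
}}

```text
clock: 7.08
position: [0.6158, 0.1346, 0.1109]
ee_rot: [0.658, 0.753, 0.002, 0.001]
ft_force: [-0.9, 2.0, -2.9]
grip_width: 0.476
```

Request:
{"op": "jog_arm", "data": {
  "translation": [
    [0, 0, -20],
    [0, 0, -35],
    [0, 0, -45],
    [0, 0, -45]
  ],
  "turn": [0, 0, 0, 0]
}}

```text
clock: 7.42
position: [0.6141, 0.1341, 0.0635]
ee_rot: [0.658, 0.753, 0.0, -0.0]
ft_force: [-0.8, -1.0, -1.8]
grip_width: 0.477
```

Run:
```python
from h import *
state()
p=manip.camera("wrist"); save(p,"w3",s=1.42)
```

```text
t 7.42 pos [614.1 134.1  63.5] jaw 7.66 grip 40.7 j7 0.07 f [-0.8 -1.  -1.8]
```

View pics/w3.png

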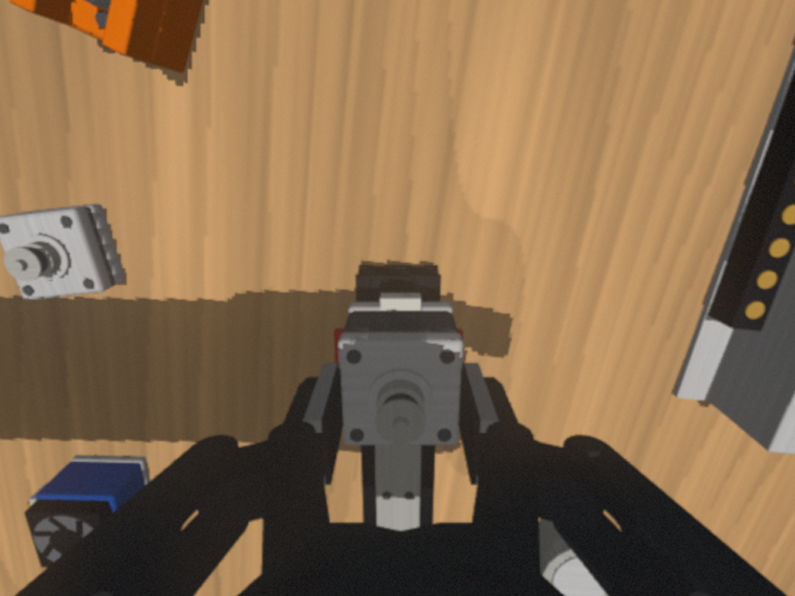

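The motor is held square, and the profile end shows at row 263 (scaled). y is 9 mm over the target, so I'll correct it and descend to just above the surface.

Request:
{"op": "jog_arm", "data": {
  "translation": [
    [0, -4, 0],
    [0, -8, -5],
    [0, -9.4, -12],
    [0, -9.4, -18],
    [0, -9.4, -20],
    [0, -9.4, -20]
  ],
  "turn": [0, 0, 0, 0, 0, 0]
}}

```text
clock: 7.97
position: [0.6144, 0.1246, 0.0442]
ee_rot: [0.658, 0.753, 0.001, -0.0]
ft_force: [0.2, -0.9, -1.8]
grip_width: 0.477
```

Run:
```python
from h import *
pos,j=state()
p=manip.camera("wrist"); save(p,"w4",s=1.42)
zt=pos[2]-.0061+.04
a=fitsq(p,(pos[0],pos[1],.133),zt,rng=(.006,.06))
# profile end edge and sides beyond motor at z=.032
xs,ys,I=rect(p,(.6334,-.019),.1325,.032,.04,.2);g=I.mean(2)
m=(ys>.168)&(ys<.177);pr=cv2.GaussianBlur(g[m].mean(0)[None],(0,0),2)[0];d=np.gradient(pr)
k=np.argsort(-abs(d))[:8];print("x edges",sorted((round(xs[i]*1e3,1),round(d[i],1)) for i in k))
pr=cv2.GaussianBlur(g[:,(abs(xs)<.018)&(abs(xs)>.008)].mean(1)[None],(0,0),2)[0];d=np.gradient(pr)
mm=np.where(ys>.16)[0];k=mm[np.argsort(-abs(d[mm]))[:8]];print("y edges",sorted((round(ys[i]*1e3,1),round(d[i],1)) for i in k))
C,S=np.cos(.1325),np.sin(.1325);v=a[:2]-[.6334,-.019];print("motor local",(C*v[0]+S*v[1])*1e3,(-S*v[0]+C*v[1])*1e3)
overlay(p,[(*a,zt,.042,.042),(.6334-.0*S,-.019,.1325,.032,.04,.36)],"o2",(200,160,360,340),4)
```

```text
t 7.97 pos [614.4 124.6  44.2] jaw 7.63 grip 40.8 j7 0.10 f [ 0.2 -0.9 -1.8]
fit [614.2 129.4] yaw deg 7.60 score [24. 78. 78. 91.]
x edges [(np.float64(-20.5), np.float64(-10.1)), (np.float64(-20.0), np.float64(-13.1)), (np.float64(-19.5), np.float64(-14.0)), (np.float64(-19.0), np.float64(-12.2)), (np.float64(19.5), np.float64(13.2)), (np.float64(20.0), np.float64(15.3)), (np.float64(20.5), np.float64(14.7)), (np.float64(21.0), np.float64(11.7))]
y edges [(np.float64(160.0), np.float64(17.2)), (np.float64(160.5), np.float64(16.7)), (np.float64(161.0), np.float64(12.0)), (np.float64(163.5), np.float64(-10.5)), (np.float64(164.0), np.float64(-10.6)), (np.float64(185.0), np.float64(10.6)), (np.float64(185.5), np.float64(11.7)), (np.float64(186.0), np.float64(11.6))]
motor local 0.5621413721186331 149.64383654429705
```

View pics/o2.png

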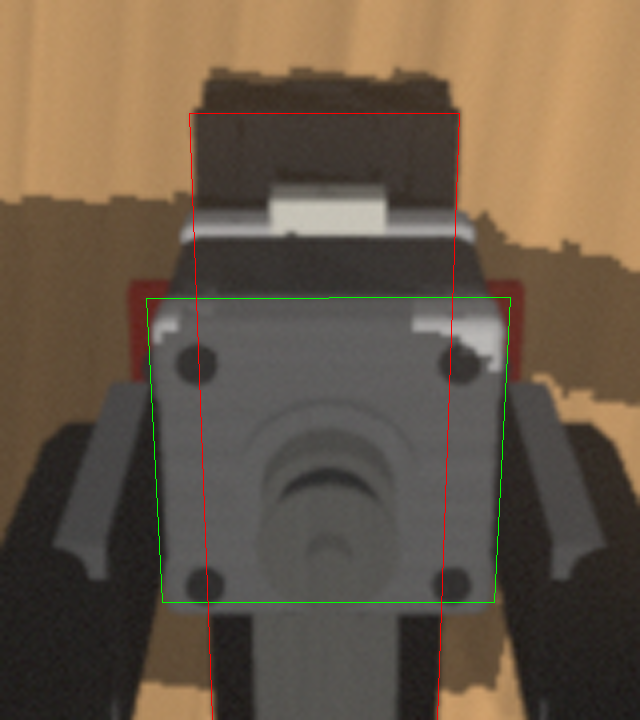

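Run:
```python
from h import *
from scipy.optimize import least_squares
pos,j=state()
p=manip.camera("wrist")
C,S=np.cos(.1325),np.sin(.1325)
def P(y,z): return proj(p,[(.6334-S*y,-.019+C*y,z)])[0,1]
print("end top edge row",P(.18,.032), "observed",108/4+160-.5,"end bottom", P(.18,0))
def pts(v):
    y,z,t=v;c,s=np.cos(t),np.sin(t)   # y,z of underside centre, tilt
    return [P(y+c*u-s*w,z+s*u+c*w) for u,w in((.021,.04),(.021,0),(-.021,.04))]
for ob in([314,212,612],[312,212,612],[316,214,610],[306,212,610]):
    o=np.array(ob)/4+159.5
    r=least_squares(lambda v:pts(v)-o,[.145,.038,0]);print(np.round(r.x[:2]*1e3,1),"tilt",np.degrees(r.x[2]).round(1))
print(np.round(pts([.145,.0381,0]),1),"obs",o)
```

```text
t 8.02 pos [614.7 124.7  44.7] jaw 7.64 grip 40.8 j7 0.10 f [-0.1 -0.6 -2.5]
end top edge row 187.6727062342966 observed 186.5 end bottom 175.3587018346031
[143.7  33.8] tilt -2.0
[143.7  34.1] tilt -2.4
[142.8  32.1] tilt -1.9
[143.7  34.2] tilt -3.5
[242.8 213.3 317.3] obs [236.  212.5 312. ]
```

Request:
{"op": "jog_arm", "data": {
  "translation": [
    [0, 0, -1],
    [0, 0, -2],
    [0, 0, -3],
    [0, 0, -4],
    [0, 0, -4]
  ],
  "turn": [0, 0, 0, 0, 0]
}}

```text
clock: 8.48
position: [0.6149, 0.1247, 0.0409]
ee_rot: [0.658, 0.753, 0.001, 0.0]
ft_force: [0.2, -0.8, -2.2]
grip_width: 0.477
```

Request:
{"op": "jog_arm", "data": {
  "translation": [
    [0, 0, -0.7],
    [0, 0, -1.4],
    [0, 0, -1.8],
    [0, 0, -1.8]
  ],
  "turn": [0, 0, 0, 0]
}}

```text
clock: 8.82
position: [0.6148, 0.1247, 0.0389]
ee_rot: [0.658, 0.753, 0.001, 0.0]
ft_force: [-0.4, 0.2, -2.6]
grip_width: 0.479
```

Request:
{"op": "jog_arm", "data": {
  "translation": [
    [-0.3, 0.3, -0.5],
    [-0.3, 0.3, -1],
    [-0.3, 0.3, -1.5],
    [-0.3, 0.3, -1.5]
  ],
  "turn": [0, 0, 0, 0]
}}

```text
clock: 9.15
position: [0.6146, 0.1251, 0.0382]
ee_rot: [0.658, 0.753, 0.001, -0.0]
ft_force: [-4.2, -0.9, 5.4]
grip_width: 0.479
```

Contact. Releasing and lifting away.

Request:
{"op": "jog_arm", "data": {
  "translation": [
    [0, 0, 0],
    [0, 0, 0],
    [0, 0, 0],
    [0, 0, 0],
    [0, 0, 0],
    [0, 0, 10],
    [0, 0, 35],
    [0, 0, 70],
    [0, 0, 110],
    [0, 0, 150],
    [0, 0, 160],
    [0, 0, 160]
  ],
  "turn": [0, 0, 0, 0, 0, 0, 0, 0, 0, 0, 0, 0],
  "grip": 85
}}

```text
clock: 10.15
position: [0.6166, 0.1252, 0.2032]
ee_rot: [0.659, 0.753, 0.004, 0.002]
ft_force: [1.1, -0.5, -2.3]
grip_width: 0.996
```

```bash
cat >> h.py <<'E'
PX,PY,YAW=.6334,-.019,.1325
def loc(x,y):
    C,S=np.cos(YAW),np.sin(YAW);v=(x-PX,y-PY);return np.round([(C*v[0]+S*v[1])*1e3,(-S*v[0]+C*v[1])*1e3],1)
E
python3 - <<'E'
from h import *
pos,j=state()
p=manip.camera("wrist"); 
for z in(.068,.072,.076):
    a=fitsq(p,(.6142,.1247,.133),z,rng=(.008,.1));print(z,loc(*a[:2]))
a=fitsq(p,(.6142,.1247,.133),.072,rng=(.008,.1))
overlay(p,[(*a,.072,.042,.042),(PX,PY,YAW,.032,.04,.36)],"o3",(180,80,380,300),3)
for n in("wrist","top","side"):
  q=manip.camera(n)
  for d in manip.pinpoint(q,"idler")[:3]: print(n,np.round(d["at"]),round(d["confidence"],2),np.round(ray(q,d["at"],0)[0],4))
E
```

```text
t 10.15 pos [616.6 125.2 203.2] jaw 7.63 grip 85.0 j7 0.03 f [ 1.1 -0.5 -2.3]
fit [614.5 127. ] yaw deg 7.72 score [ 99. 150. 125. 132.]
0.068 [  0.5 147.2]
fit [614.2 127.9] yaw deg 7.45 score [ 96. 148. 122. 130.]
0.072 [  0.4 148.1]
fit [614.2 128.8] yaw deg 7.82 score [ 93. 145. 118. 123.]
0.076 [  0.5 149.1]
fit [614.2 127.9] yaw deg 7.45 score [ 96. 148. 122. 130.]
wrist [174.  33.] 0.86 [0.4854 0.2602 0.    ]
wrist [285. 309.] 0.25 [ 0.6469 -0.0644  0.    ]
top [144. 230.] 0.83 [0.4973 0.354  0.    ]
top [146. 266.] 0.71 [0.3962 0.3426 0.    ]
side [166. 151.] 0.9 [0.3871 0.3607 0.    ]
side [203. 167.] 0.56 [0.4788 0.2513 0.    ]
side [205. 146.] 0.54 [0.5019 0.35   0.    ]
```

View pics/o3.png

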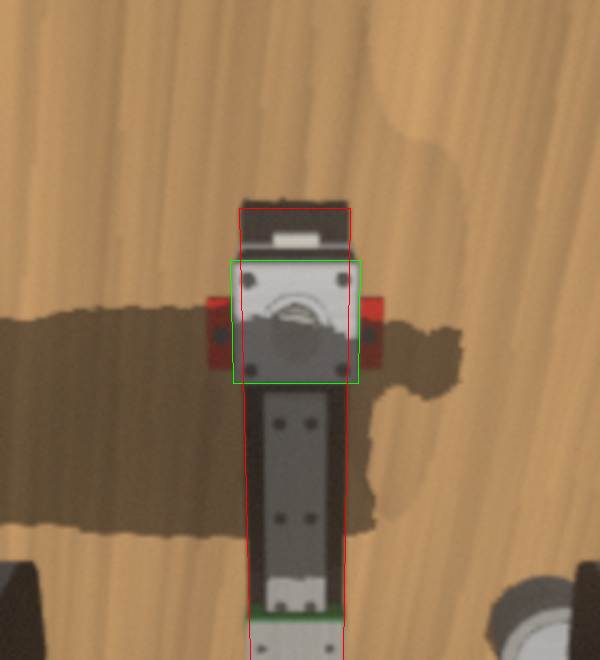

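Run:
```python
from h import *
pos,j=state()
p=manip.camera("wrist"); 
a=fitsq(p,(.6142,.1247,.133),.072,rng=(.008,.1));print(loc(*a[:2]))
xs,ys,I=rect(p,(PX,PY),YAW,.032,.03,.2);g=I.mean(2)
pr=cv2.GaussianBlur(g[:,(abs(xs)<.018)&(abs(xs)>.01)].mean(1)[None],(0,0),1.5)[0];d=np.gradient(pr)
print([(round(ys[i]*1e3,1),round(d[i],1)) for i in range(len(d)) if ys[i]>.14 and abs(d[i])>2 and abs(d[i])==abs(d[i-2:i+3]).max()])
for n in("wrist","top","side"):
  q=manip.camera(n)
  for l,z in(("motor",.032),("profile",0),("slider",.046)):
    for d in manip.pinpoint(q,l)[:1]: w=ray(q,d["at"],z)[0];print(n,l,round(d["confidence"],2),loc(*w[:2]))
```

```text
t 10.50 pos [614.  125.  197.1] jaw 7.64 grip 84.7 j7 0.04 f [ 0.4 -0.5  0.2]
fit [614.7 127.7] yaw deg 7.49 score [ 94. 150. 124. 125.]
[  0.8 147.9]
[(np.float64(141.5), np.float64(5.9)), (np.float64(151.0), np.float64(-5.1)), (np.float64(155.5), np.float64(5.3)), (np.float64(160.0), np.float64(-14.6)), (np.float64(165.0), np.float64(11.2)), (np.float64(168.0), np.float64(-9.3)), (np.float64(183.0), np.float64(12.3))]
wrist motor 0.95 [ -4.1 144.9]
wrist profile 0.67 [-1.5  0.4]
wrist slider 0.74 [ 0.5 -9.9]
top motor 0.69 [ -5.9 145. ]
top slider 0.75 [-6.  -5.3]
side motor 0.59 [  4.6 145.5]
side profile 0.75 [13.6 -0. ]
side slider 0.67 [-14.5  -4.2]
```

Wrist-frame measurements agree that the motor sits about 2.3 mm too far out: its base edge is at 168, where 166 is wanted. I'll regrasp and nudge it.

Request:
{"op": "jog_arm", "data": {
  "translation": [
    [0.4, 0, -40],
    [0.4, 0, -80],
    [0.4, 0, -110],
    [0.4, 0, -130],
    [0.4, 0, -145],
    [0.4, 0, -154],
    [0.4, 0, -158],
    [0.4, 0, -158],
    [0.4, 0, -158]
  ],
  "turn": [0, 0, 0, 0, 0, 0, 0, 0, 0]
}}

```text
clock: 11.9
position: [0.6156, 0.1252, 0.0412]
ee_rot: [0.658, 0.753, 0.002, 0.0]
ft_force: [-0.2, 0.1, -0.4]
grip_width: 0.995
```

Request:
{"op": "jog_arm", "data": {
  "translation": [
    [0, 0, 0],
    [0, 0, 0],
    [0, 0, 0],
    [0, 0, 0],
    [0, 0, 0],
    [0, 0, 0],
    [0, 0, 1],
    [0, 0, 3],
    [0, 0, 3]
  ],
  "turn": [0, 0, 0, 0, 0, 0, 0, 0, 0],
  "grip": 34,
  "grip_force": 30
}}

```text
clock: 12.65
position: [0.6155, 0.1252, 0.0443]
ee_rot: [0.658, 0.753, 0.001, 0.0]
ft_force: [0.1, -0.1, -2.9]
grip_width: 0.477
```

```bash
python3 -c "
from h import *
state()"
```

```text
t 12.65 pos [615.5 125.2  44.3] jaw 7.65 grip 40.8 j7 0.10 f [ 0.1 -0.1 -2.9]
```

Request:
{"op": "jog_arm", "data": {
  "translation": [
    [-0.6, -1.2, 0],
    [-1.2, -2.4, 0],
    [-1.2, -2.4, -1],
    [-1.2, -2.4, -2],
    [-1.2, -2.4, -3],
    [-1.2, -2.4, -3.4],
    [-1.2, -2.4, -3.4]
  ],
  "turn": [0, 0, 0, 0, 0, 0, 0]
}}

```text
clock: 13.23
position: [0.6143, 0.1226, 0.0419]
ee_rot: [0.658, 0.753, 0.002, 0.0]
ft_force: [-5.2, -1.4, 10.5]
grip_width: 0.476
```

Request:
{"op": "jog_arm", "data": {
  "translation": [
    [0, 0, 0],
    [0, 0, 0],
    [0, 0, 0],
    [0, 0, 0],
    [0, 0, 0],
    [0, 0, 10],
    [0, 0, 35],
    [0, 0, 70],
    [0, 0, 110],
    [0, 0, 145],
    [0, 0, 158],
    [0, 0, 160]
  ],
  "turn": [0, 0, 0, 0, 0, 0, 0, 0, 0, 0, 0, 0],
  "grip": 85
}}

```text
clock: 14.23
position: [0.6161, 0.1226, 0.2065]
ee_rot: [0.659, 0.752, 0.004, 0.002]
ft_force: [-0.2, 1.0, -0.3]
grip_width: 0.999
```

Run:
```python
from h import *
manip.camera("top");manip.camera("top")
pos,j=state()
p=manip.camera("wrist"); 
a=fitsq(p,(.6142,.1247,.133),.072,rng=(.008,.1));print(loc(*a[:2]))
xs,ys,I=rect(p,(PX,PY),YAW,.032,.03,.2);g=I.mean(2)
pr=cv2.GaussianBlur(g[:,(abs(xs)<.018)&(abs(xs)>.01)].mean(1)[None],(0,0),1.5)[0];d=np.gradient(pr)
print([(round(ys[i]*1e3,1),round(d[i],1)) for i in range(len(d)) if ys[i]>.14 and abs(d[i])>2 and abs(d[i])==abs(d[i-2:i+3]).max()])
```

```text
t 14.33 pos [614.4 122.7 202.4] jaw 7.64 grip 85.1 j7 0.04 f [-1.4 -0.  -0.4]
fit [614.1 125.3] yaw deg 7.59 score [ 75. 148. 122. 126.]
[ -0.  145.6]
[(np.float64(148.5), np.float64(-5.7)), (np.float64(154.0), np.float64(4.5)), (np.float64(158.0), np.float64(-14.3)), (np.float64(162.5), np.float64(6.8)), (np.float64(165.5), np.float64(-6.1)), (np.float64(182.5), np.float64(12.9))]
```

Request:
{"op": "jog_arm", "data": {
  "translation": [
    [-114, 225, 20],
    [-114, 225, 20],
    [-114, 225, 20],
    [-114, 225, 20],
    [-114, 225, 20],
    [-114, 225, 20],
    [-114, 225, 20],
    [-114, 225, 20],
    [-114, 225, 20]
  ],
  "turn": [0, 0, 0, 0, 0, 0, 0, 0, 0]
}}

```text
clock: 15.13
position: [0.4994, 0.3471, 0.2197]
ee_rot: [0.658, 0.753, -0.0, -0.0]
ft_force: [0.4, -0.1, 0.1]
grip_width: 0.993
```

Run:
```python
from h import *
manip.camera("top")
pos,j=state()
p=manip.camera("wrist"); save(p,"w5",s=1.42)
for d in manip.pinpoint(p,"idler"): print(np.round(d["at"]),d["confidence"],np.round(ray(p,d["at"],0)[0],4))
```

```text
t 15.18 pos [500.1 346.2 220. ] jaw 7.56 grip 85.1 j7 -0.42 f [-0.1 -0.3 -1. ]
[261. 230.] 0.82 [0.4836 0.2617 0.    ]
[201. 155.] 0.76 [0.3982 0.3525 0.    ]
[280. 166.] 0.58 [0.4979 0.3526 0.    ]
```

View pics/w5.png

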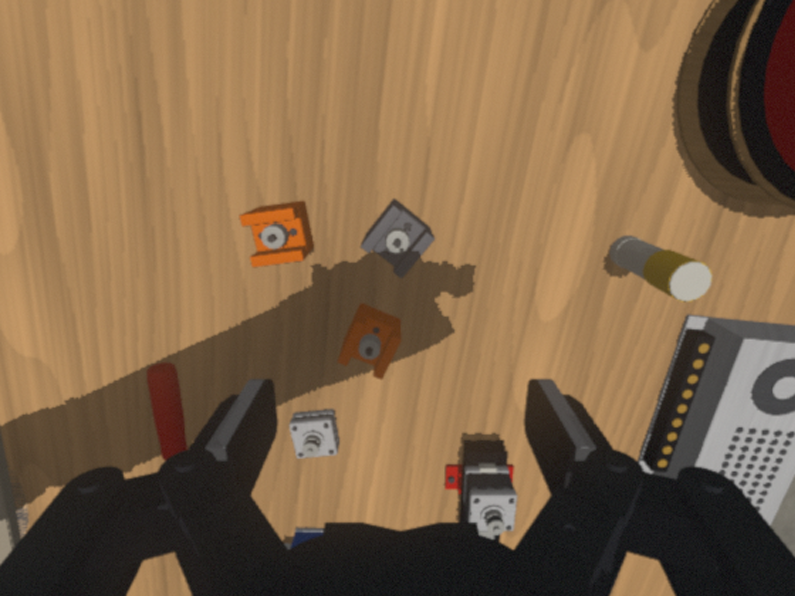

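Run:
```python
from h import *
p=manip.camera("wrist")
for z in(.048,):
    a=fitsq(p,(.498,.352,-.55),z,rng=(.012,.25))
    b=fitsq(p,(.498,.352,-.55),0,rng=(.012,.25))
overlay(p,[(*a,.048,.042,.042),(*a,0,.042,.042),(*b,0,.042,.042)],"o4",(235,120,325,210),7)
state()
```

```text
fit [497.2 360.6] yaw deg -31.94 score [ 41. 147. 150.  66.]
fit [497.1 357.3] yaw deg -30.51 score [ 32. 148. 149.  54.]
t 15.33 pos [500.6 346.  220.8] jaw 7.49 grip 84.9 j7 -0.42 f [-0.5 -0.3 -0.4]
```

View pics/o4.png

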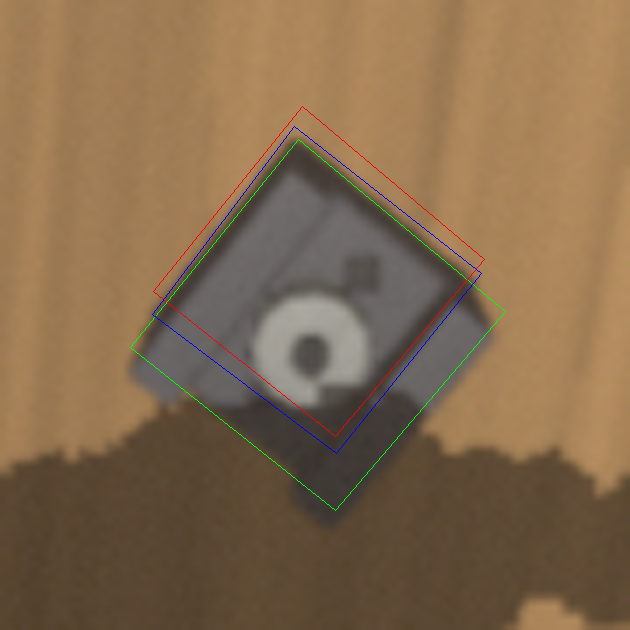

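The grey idler's yaw is about −31.5°. After allowing for the fit offset and the camera bias, its centre is about (497.5, 353.5).

Request:
{"op": "jog_arm", "data": {
  "translation": [
    [-3, 7.5, -25],
    [-3, 7.5, -50],
    [-3, 7.5, -75],
    [-3, 7.5, -100],
    [-3, 7.5, -125],
    [-3, 7.5, -145],
    [-3, 7.5, -165],
    [-3, 7.5, -185],
    [-3, 7.5, -198],
    [-3, 7.5, -207],
    [-3, 7.5, -213],
    [-3, 7.5, -214]
  ],
  "turn": [-7, -14, -21, -28, -35, -39, -39, -39, -39, -39, -39, -39]
}}

```text
clock: 16.33
position: [0.4976, 0.3531, 0.0062]
ee_rot: [0.873, 0.488, 0.0, 0.0]
ft_force: [0.2, 0.6, 1.1]
grip_width: 0.997
```

Request:
{"op": "jog_arm", "data": {
  "translation": [
    [0, 0, 0],
    [0, 0, 0],
    [0, 0, 0],
    [0, 0, 0],
    [0, 0, 0],
    [0, 0, 0],
    [0, 0, 0]
  ],
  "turn": [0, 0, 0, 0, 0, 0, 0],
  "grip": 34,
  "grip_force": 25
}}

```text
clock: 16.92
position: [0.4981, 0.3536, 0.0071]
ee_rot: [0.873, 0.488, 0.001, -0.0]
ft_force: [-1.3, -0.1, 5.8]
grip_width: 0.481
```

```bash
python3 -c "
from h import *
state()"
```

```text
t 16.92 pos [498.1 353.6   7.1] jaw -31.53 grip 41.1 j7 -0.98 f [-1.3 -0.1  5.8]
```

Request:
{"op": "jog_arm", "data": {
  "translation": [
    [0, 0, 15],
    [0, 0, 50],
    [0, 0, 90],
    [6, -20, 122],
    [15, -52, 130],
    [26, -90, 130],
    [37, -128, 130],
    [48, -166, 130],
    [60, -204, 130],
    [72, -242, 130],
    [84, -280, 130],
    [96, -318, 130]
  ],
  "turn": [0, 0, 0, 5, 10, 15, 20, 25, 30, 35, 39, 39]
}}

```text
clock: 17.92
position: [0.5942, 0.0336, 0.1373]
ee_rot: [0.658, 0.753, 0.001, -0.0]
ft_force: [0.3, 0.3, -0.3]
grip_width: 0.481
```

```bash
python3 -c "
from h import *
state()"
```

```text
t 17.92 pos [594.2  33.6 137.3] jaw 7.74 grip 41.1 j7 0.19 f [ 0.3  0.3 -0.3]
```

Request:
{"op": "jog_arm", "data": {
  "translation": [
    [10, -33, 0],
    [20, -67, 0],
    [30, -100, 0],
    [40, -133, 0],
    [50, -168, -10],
    [56, -190, -25],
    [58.7, -199, -45],
    [58.7, -199, -65],
    [58.7, -199, -80],
    [58.7, -199, -88],
    [58.7, -199, -90],
    [58.7, -199, -90]
  ],
  "turn": [0, 0, 0, 0, 0, 0, 0, 0, 0, 0, 0, 0]
}}

```text
clock: 18.92
position: [0.6529, -0.1646, 0.0473]
ee_rot: [0.657, 0.754, 0.001, -0.001]
ft_force: [0.6, 1.0, -0.7]
grip_width: 0.487
```

Run:
```python
from h import *
pos,j=state();print(loc(*pos[:2]))
p=manip.camera("wrist")
zt=pos[2]-.0071+.048
a=fitsq(p,(pos[0],pos[1],.133),zt,rng=(.008,.08));print(loc(*a[:2]))
overlay(p,[(*a,zt,.042,.042),(PX,PY,YAW,.032,.04,.36),(PX,PY,YAW,.0405,.024,.22)],"o5",(200,100,360,330),3)
```

```text
t 18.92 pos [ 652.9 -164.6   47.3] jaw 7.80 grip 41.6 j7 0.60 f [ 0.6  1.  -0.7]
[ 1.000e-01 -1.469e+02]
fit [ 652.8 -162.1] yaw deg 6.61 score [60. 18. 47. 66.]
[   0.3 -144.4]
```

View pics/o5.png

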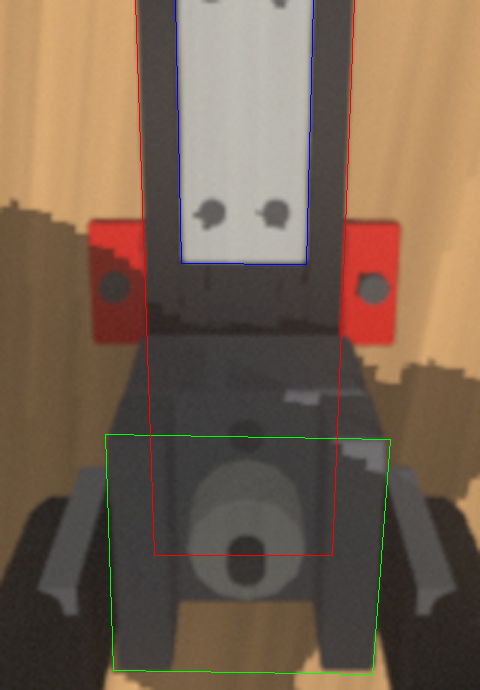

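Run:
```python
from h import *
pos,j=state()
p=manip.camera("wrist")
for r in(332,335,338):
  w=ray(p,[(200+242/3-.5,100+r/3-.5)],.0402)[0];print(r,loc(*w[:2])-[0,21])
for r in(664,668):
  w=ray(p,[(200+242/3-.5,100+r/3-.5)],.0882)[0];print(r,loc(*w[:2])+[0,21])
# base edge gradient
xs,ys,I=rect(p,(PX,PY),YAW,.0402,.03,.2);g=I.mean(2)
pr=cv2.GaussianBlur(g[:,abs(xs)<.008].mean(1)[None],(0,0),1.5)[0];d=np.gradient(pr)
print([(round(ys[i]*1e3,1),round(d[i],1)) for i in range(len(d)) if -.16<ys[i]<-.1 and abs(d[i])>.8 and abs(d[i])==abs(d[i-2:i+3]).max()])
# x edges at base edge
pr=cv2.GaussianBlur(g[(ys>-.1275)&(ys<-.1265)].mean(0)[None],(0,0),1.5)[0];d=np.gradient(pr)
print([(round(xs[i]*1e3,1),round(d[i],1)) for i in range(2,len(d)-2) if abs(d[i])>2 and abs(d[i])==abs(d[i-2:i+3]).max()])
```

```text
t 18.97 pos [ 653.4 -164.8   48.1] jaw 7.79 grip 41.8 j7 0.59 f [ 0.7 -0.5 -1.1]
332 [   0.  -145.5]
335 [   0.  -146.1]
338 [   0.  -146.8]
664 [   0.2 -143.8]
668 [   0.2 -144.6]
[(np.float64(-153.5), np.float64(-2.8)), (np.float64(-144.0), np.float64(0.9)), (np.float64(-138.5), np.float64(1.4)), (np.float64(-136.5), np.float64(-1.4)), (np.float64(-125.0), np.float64(-4.2)), (np.float64(-122.5), np.float64(2.8)), (np.float64(-109.5), np.float64(23.9)), (np.float64(-102.5), np.float64(-8.4))]
[(np.float64(-20.5), np.float64(-3.0)), (np.float64(22.0), np.float64(13.1))]
```

Request:
{"op": "jog_arm", "data": {
  "translation": [
    [-0.5, 0, -2],
    [-0.5, 0, -4],
    [-0.5, 0, -6],
    [-0.5, 0, -7],
    [-0.5, 0, -7.5],
    [-0.5, 0, -7.5]
  ],
  "turn": [-0.2, -0.2, -0.2, -0.2, -0.2, -0.2]
}}

```text
clock: 19.52
position: [0.653, -0.165, 0.0409]
ee_rot: [0.659, 0.752, 0.002, 0.0]
ft_force: [-0.1, -0.7, -1.3]
grip_width: 0.485
```

Request:
{"op": "jog_arm", "data": {
  "translation": [
    [0, 0, -0.6],
    [0, 0, -1.2],
    [0, 0, -1.8],
    [0, 0, -1.8]
  ],
  "turn": [0, 0, 0, 0]
}}

```text
clock: 19.85
position: [0.653, -0.165, 0.0392]
ee_rot: [0.659, 0.752, 0.002, 0.0]
ft_force: [-0.4, 0.2, 1.1]
grip_width: 0.488
```

Request:
{"op": "jog_arm", "data": {
  "translation": [
    [0, 0, -0.5],
    [0, 0, -0.5],
    [0, 0, -0.5],
    [0, 0, -0.5],
    [0, 0, -0.5],
    [0, 0, 10],
    [0, 0, 35],
    [0, 0, 70],
    [0, 0, 110],
    [0, 0, 145],
    [0, 0, 158],
    [0, 0, 160]
  ],
  "turn": [0, 0, 0, 0, 0, 0, 0, 0, 0, 0, 0, 0],
  "grip": 85
}}

```text
clock: 20.85
position: [0.6546, -0.1659, 0.2041]
ee_rot: [0.659, 0.752, 0.004, 0.003]
ft_force: [-0.0, 0.4, -0.8]
grip_width: 0.991
```

Run:
```python
from h import *
manip.camera("top");manip.camera("top")
pos,j=state()
p=manip.camera("wrist"); save(p,"w6")
a=fitsq(p,(.6526,-.1627,.133),.08,rng=(.008,.1));print(loc(*a[:2]))
xs,ys,I=rect(p,(PX,PY),YAW,.032,.03,.2);g=I.mean(2)
pr=cv2.GaussianBlur(g[:,(abs(xs)<.018)].mean(1)[None],(0,0),1.5)[0];d=np.gradient(pr)
print([(round(ys[i]*1e3,1),round(d[i],1)) for i in range(2,len(d)-2) if ys[i]<-.1 and abs(d[i])>1 and abs(d[i])==abs(d[i-2:i+3]).max()])
for d in manip.pinpoint(p,"idler")[:1]: print("pin",d["confidence"],loc(*ray(p,d["at"],.032)[0][:2]))
for d in manip.pinpoint(p,"carriage")[:2]: print("carr",d["confidence"],ray(p,d["at"],0)[0])
```

```text
t 20.95 pos [ 653.2 -165.   199.8] jaw 7.58 grip 85.2 j7 0.54 f [ 0.6  0.5 -1. ]
fit [ 652.7 -159.5] yaw deg 7.05 score [64. 70. 74. 94.]
[   0.6 -141.8]
[(np.float64(-179.5), np.float64(-4.0)), (np.float64(-175.5), np.float64(2.2)), (np.float64(-168.0), np.float64(1.5)), (np.float64(-154.5), np.float64(3.2)), (np.float64(-151.5), np.float64(3.7)), (np.float64(-148.0), np.float64(-3.5)), (np.float64(-144.5), np.float64(1.1)), (np.float64(-131.0), np.float64(-5.0)), (np.float64(-110.5), np.float64(11.6)), (np.float64(-103.0), np.float64(-3.4))]
pin 0.67 [   0.6 -146.8]
carr 0.94 [ 0.54497379 -0.45392654  0.        ]
carr 0.89 [ 0.51797892 -0.3364977   0.        ]
```

Request:
{"op": "jog_arm", "data": {
  "translation": [
    [-131, -170, 0],
    [-131, -170, 0],
    [-131, -170, 0],
    [-131, -170, 0],
    [-131, -170, 0],
    [-131, -170, 0],
    [-131, -170, 0],
    [-131, -170, 0]
  ],
  "turn": [0, 0, 0, 0, 0, 0, 0, 0]
}}

```text
clock: 21.77
position: [0.5209, -0.3345, 0.1966]
ee_rot: [0.659, 0.752, 0.001, -0.002]
ft_force: [1.4, 1.0, 0.0]
grip_width: 0.994
```

Run:
```python
from h import *
manip.camera("top")
pos,j=state()
p=manip.camera("wrist")
for d in manip.pinpoint(p,"carriage"): print(np.round(d["at"]),d["confidence"],ray(p,d["at"],0)[0])
best=None
d=[d for d in manip.outline_of(p,"carriage")]
for e in d: 
  m=e["mask"]; print(e["confidence"],e["extent"],np.median(p["frame"][m],0))
a=fitsq(p,(.522,-.338,.0),.012,w=.05,h=.06,rng=(.015,.65))
u,v=proj(p,[(a[0],a[1],.012)])[0].astype(int)
overlay(p,[(*a,.012,.05,.06),(*a,0,.05,.06)],"o6",(u-55,v-50,u+55,v+50),6)
```

```text
t 21.82 pos [ 521.8 -333.5  196.6] jaw 7.65 grip 84.9 j7 0.85 f [ 0.7  0.7 -0.9]
[277. 181.] 0.95 [ 0.51780831 -0.3402313   0.        ]
[288. 265.] 0.65 [ 0.54648769 -0.45127756  0.        ]
0.8 [246.9, 150.8, 305.5, 217.4] [66. 60. 56.]
fit [ 519.3 -338.1] yaw deg 33.62 score [ 69. 121.  80. 137.]
```

View pics/o6.png

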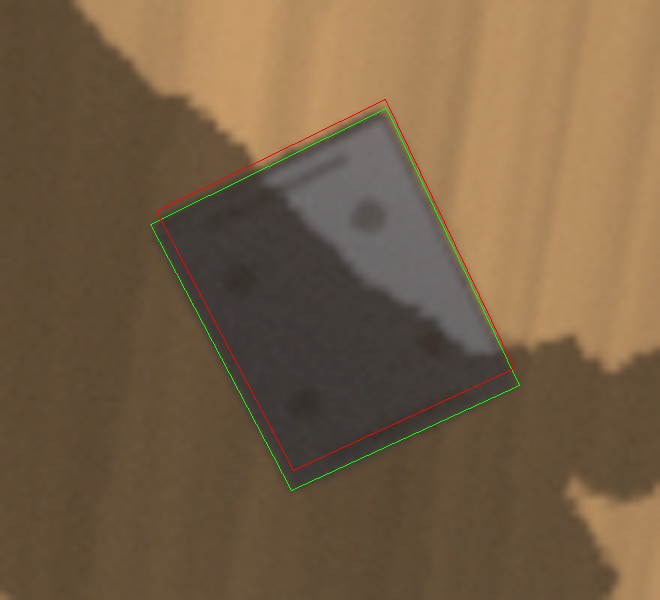

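The grey plate fits well: (519.3, −338.1), yaw 33.6°, with the dark line on its short edge. I'll grasp across its 50 mm width, low down.

Request:
{"op": "jog_arm", "data": {
  "translation": [
    [-2, -6.5, -30],
    [-2, -6.5, -60],
    [-2, -6.5, -90],
    [-2, -6.5, -115],
    [-2, -6.5, -140],
    [-2, -6.5, -160],
    [-2, -6.5, -175],
    [-2, -6.5, -185],
    [-2, -6.5, -191],
    [-2, -6.5, -195],
    [-2, -6.5, -196],
    [-2, -6.5, -196]
  ],
  "turn": [7, 14, 21, 26, 26, 26, 26, 26, 26, 26, 26, 26]
}}

```text
clock: 22.97
position: [0.5208, -0.3398, 0.0015]
ee_rot: [0.471, 0.882, 0.001, -0.001]
ft_force: [0.3, 0.0, 0.4]
grip_width: 0.995
```

Request:
{"op": "jog_arm", "data": {
  "translation": [
    [0, 0, -1],
    [0, 0, -1],
    [0, 0, -1],
    [0, 0, -1],
    [0, 0, -1],
    [0, 0, -1]
  ],
  "turn": [0, 0, 0, 0, 0, 0],
  "grip": 44,
  "grip_force": 25
}}

```text
clock: 23.47
position: [0.5208, -0.3398, 0.0006]
ee_rot: [0.471, 0.882, 0.001, -0.001]
ft_force: [0.5, -0.4, -0.0]
grip_width: 0.516
```

```bash
python3 -c "
from h import *
state()"
```

```text
t 23.47 pos [ 520.8 -339.8    0.6] jaw 33.74 grip 44.0 j7 1.38 f [ 0.5 -0.4 -0. ]
```

The fingers reached 44 mm without stopping on the 50 mm plate. I'll look.

Run:
```python
from h import *
p=manip.camera("wrist");save(p,"w7",crop=(120,120,440,400),s=2)
```

```text
(no output)
```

View pics/w7.png

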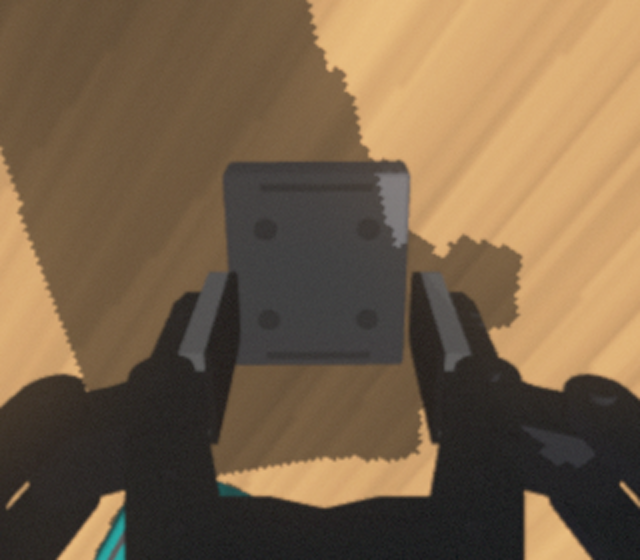

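Run:
```python
from h import *
from scipy.optimize import least_squares
pos,j=state();p=manip.camera("wrist")
a=np.radians(j);u=np.array([np.cos(a),np.sin(a),0]);n=np.array([-np.sin(a),np.cos(a),0])
for off in(.011,-.011):
  L=np.array([239,256]);R=np.array([326,256])
  f=lambda v:np.r_[proj(p,pos+u*(v[2]-v[0]/2)+n*off+[0,0,v[1]])[0]-L,proj(p,pos+u*(v[2]+v[0]/2)+n*off+[0,0,v[1]])[0]-R]
  r=least_squares(f,[.045,.0,0]);print(off,np.round(r.x*1e3,1),r.cost)
# plate
r=fitsq(p,(.5195,-.3395,.587),.012,w=.05,h=.06,rng=(.01,.12));print(proj(p,[pos]))
d=r[:2]-pos[:2];print("plate rel TCP along jaw %.1f perp %.1f mm"%(d@u[:2]*1e3,d@n[:2]*1e3))
```

```text
t 23.52 pos [ 520.8 -339.8    0.6] jaw 33.74 grip 44.2 j7 1.38 f [-0.6  0.6  0.2]
0.011 [43.  28.1  1.2] 0.0005067377632081742
-0.011 [ 56.1 -13.5   1.3] 0.0005067377632100214
fit [ 518.  -336.2] yaw deg 35.76 score [ 19. 116.  67. 111.]
[[280.39120659 250.17488621]]
plate rel TCP along jaw -0.4 perp 4.5 mm
```

Request:
{"op": "jog_arm", "data": {
  "translation": [
    [-1, 1.5, 0],
    [-1, 1.5, 0],
    [-1, 1.5, 0],
    [-1, 1.5, -1],
    [-1, 1.5, -2],
    [-1, 1.5, -3],
    [-1, 1.5, -3]
  ],
  "turn": [0, 0, 0, 0, 0, 0, 0],
  "grip": 58
}}

```text
clock: 24.15
position: [0.5196, -0.3382, -0.0028]
ee_rot: [0.471, 0.882, 0.001, -0.001]
ft_force: [-0.7, 0.0, 0.1]
grip_width: 0.681
```

Request:
{"op": "jog_arm", "data": {
  "translation": [
    [0, 0, -1.5],
    [0, 0, -3],
    [0, 0, -4],
    [0, 0, -4]
  ],
  "turn": [0, 0, 0, 0]
}}

```text
clock: 24.48
position: [0.5195, -0.3381, -0.0071]
ee_rot: [0.471, 0.882, 0.001, -0.002]
ft_force: [0.4, 0.6, 0.5]
grip_width: 0.678
```

Request:
{"op": "jog_arm", "data": {
  "translation": [
    [0, 0, 0],
    [0, 0, 0],
    [0, 0, 0],
    [0, 0, 0],
    [0, 0, 0]
  ],
  "turn": [0, 0, 0, 0, 0],
  "grip": 44
}}

```text
clock: 24.9
position: [0.5195, -0.3381, -0.007]
ee_rot: [0.471, 0.882, 0.001, -0.002]
ft_force: [1.4, -0.2, 0.1]
grip_width: 0.516
```

Request:
{"op": "jog_arm", "data": {
  "translation": [
    [0, 0, 0],
    [0, 0, 0],
    [0, 0, -1],
    [0, 0, -2.5],
    [0, 0, -4],
    [0, 0, -4]
  ],
  "turn": [0, 0, 0, 0, 0, 0],
  "grip": 58
}}

```text
clock: 25.4
position: [0.5193, -0.3379, -0.0115]
ee_rot: [0.471, 0.882, 0.001, -0.002]
ft_force: [0.4, -0.0, -0.4]
grip_width: 0.677
```

Request:
{"op": "jog_arm", "data": {
  "translation": [
    [0, 0, 0],
    [0, 0, 0],
    [0, 0, 0],
    [0, 0, 0],
    [0, 0, 0]
  ],
  "turn": [0, 0, 0, 0, 0],
  "grip": 44
}}

```text
clock: 25.82
position: [0.5193, -0.338, -0.0114]
ee_rot: [0.471, 0.882, 0.001, -0.002]
ft_force: [0.5, -0.0, -0.4]
grip_width: 0.516
```

Request:
{"op": "jog_arm", "data": {
  "translation": [
    [0, 0, 0],
    [0, 0, 0],
    [0, 0, -1.5],
    [0, 0, -3],
    [0, 0, -4.5],
    [0, 0, -6],
    [0, 0, -7],
    [0, 0, -7]
  ],
  "turn": [0, 0, 0, 0, 0, 0, 0, 0],
  "grip": 58
}}

```text
clock: 26.48
position: [0.5191, -0.3378, -0.0188]
ee_rot: [0.471, 0.882, 0.001, -0.002]
ft_force: [-0.1, -0.2, 0.4]
grip_width: 0.678
```

Request:
{"op": "jog_arm", "data": {
  "translation": [
    [0, 0, 0],
    [0, 0, 0],
    [0, 0, 0],
    [0, 0, 0],
    [0, 0, 0]
  ],
  "turn": [0, 0, 0, 0, 0],
  "grip": 44
}}

```text
clock: 26.9
position: [0.5192, -0.3379, -0.0185]
ee_rot: [0.471, 0.882, 0.001, -0.002]
ft_force: [-1.1, 1.2, 4.8]
grip_width: 0.575
```

Gripped at 49 mm: the finger ends sit about 26 mm behind the reported TCP at this opening. I'll take a slightly deeper bite.

Request:
{"op": "jog_arm", "data": {
  "translation": [
    [0, 0, 0],
    [0, 0, 0],
    [0, 0, -1],
    [0, 0, -2.5],
    [0, 0, -4],
    [0, 0, -4]
  ],
  "turn": [0, 0, 0, 0, 0, 0],
  "grip": 58
}}

```text
clock: 27.4
position: [0.5189, -0.3377, -0.023]
ee_rot: [0.471, 0.882, 0.001, -0.002]
ft_force: [0.2, -0.1, 1.0]
grip_width: 0.678
```

Request:
{"op": "jog_arm", "data": {
  "translation": [
    [0, 0, 0],
    [0, 0, 0],
    [0, 0, 0],
    [0, 0, 0],
    [0, 0, 0]
  ],
  "turn": [0, 0, 0, 0, 0],
  "grip": 44
}}

```text
clock: 27.82
position: [0.519, -0.3378, -0.023]
ee_rot: [0.471, 0.882, 0.001, -0.002]
ft_force: [-0.6, 0.4, 1.5]
grip_width: 0.585
```

```bash
python3 -c "
from h import *
state()"
```

```text
t 27.82 pos [ 519.  -337.8  -23. ] jaw 33.74 grip 50.0 j7 1.39 f [-0.6  0.4  1.5]
```

Request:
{"op": "jog_arm", "data": {
  "translation": [
    [0, 0, 8],
    [0, 0, 30],
    [0, 0, 65],
    [0, 0, 100],
    [8, 20, 120],
    [20, 52, 125],
    [33, 88, 125],
    [47, 125, 125],
    [60, 160, 125],
    [74, 197, 125],
    [88, 235, 125],
    [102, 272, 125]
  ],
  "turn": [0, 0, 0, 0, -5, -10, -15, -20, -26, -26, -26, -26]
}}

```text
clock: 28.82
position: [0.6213, -0.0637, 0.1027]
ee_rot: [0.658, 0.753, 0.001, -0.002]
ft_force: [0.2, -0.8, -0.0]
grip_width: 0.575
```

```bash
python3 -c "
from h import *
state()"
```

```text
t 28.82 pos [621.3 -63.7 102.7] jaw 7.74 grip 49.1 j7 0.40 f [ 0.2 -0.8 -0. ]
```

Request:
{"op": "jog_arm", "data": {
  "translation": [
    [6, 16, -5],
    [13.4, 34.6, -15],
    [13.4, 34.6, -35],
    [13.4, 34.6, -52],
    [13.4, 34.6, -62],
    [13.4, 34.6, -64],
    [13.4, 34.6, -64]
  ],
  "turn": [0, 0, 0, 0, 0, 0, 0]
}}

```text
clock: 29.4
position: [0.6342, -0.03, 0.0382]
ee_rot: [0.658, 0.753, 0.001, -0.002]
ft_force: [-0.9, -1.0, 0.1]
grip_width: 0.579
```

Run:
```python
from h import *
manip.camera("top")
pos,j=state();print(loc(*pos[:2]))
p=manip.camera("wrist")
zt=pos[2]+.023+.012
a=fitsq(p,(pos[0],pos[1],.133),zt,w=.05,h=.06,rng=(.008,.1));print(loc(*a[:2]))
PXs,PYs=PX,PY
s=fitsq(p,(.6345,-.0273,.133),.046,w=.04,h=.054,rng=(.006,.05));print("slider",loc(*s[:2]))
c=proj(p,[(PX,PY,.05)])[0].astype(int)
overlay(p,[(*a,zt,.05,.06),(PX,PY,YAW,.0405,.024,.22),(PX+.0084*np.sin(YAW),PY-.0084*np.cos(YAW),YAW,.046,.04,.054)],"o7",(c[0]-80,c[1]-100,c[0]+80,c[1]+80),4)
```

```text
t 29.45 pos [634.9 -29.9  39.1] jaw 7.67 grip 49.2 j7 0.38 f [-0.8  0.6  0.1]
[  0. -11.]
fit [635.4 -30.7] yaw deg 8.00 score [84. 82. 57. 81.]
[  0.4 -11.9]
fit [635.1 -27.8] yaw deg 7.70 score [  2. 140.  10.  21.]
slider [ 0.5 -9. ]
```

View pics/o7.png

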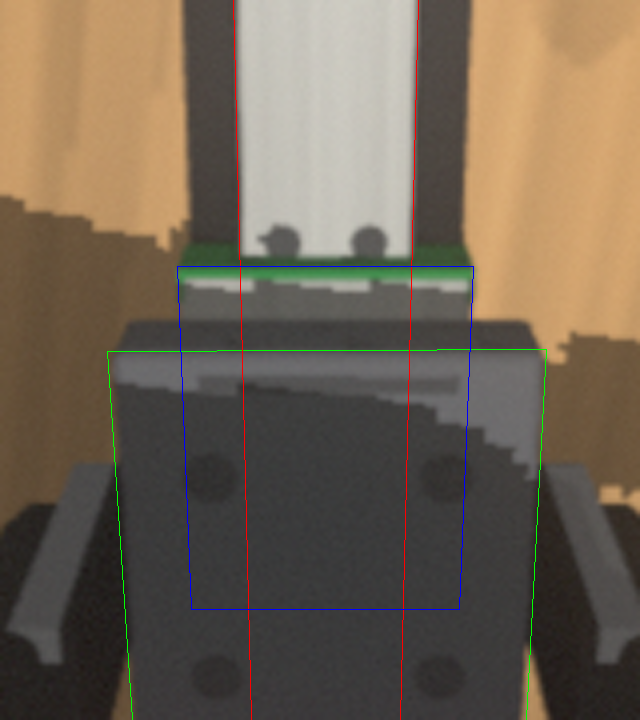

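The plate is held square. The slider's near edge is at row ~262 in the crop, which puts the slider at local y ≈ −7.8 and the plate at ≈ −11.9. I'll shift +4 mm and descend.

Request:
{"op": "jog_arm", "data": {
  "translation": [
    [-0.4, 2, 0],
    [-0.8, 3.9, -1],
    [-0.8, 3.9, -5],
    [-0.8, 3.9, -9],
    [-0.8, 3.9, -12],
    [-0.8, 3.9, -14],
    [-0.8, 3.9, -14]
  ],
  "turn": [0, 0, 0, 0, 0, 0, 0]
}}

```text
clock: 30.08
position: [0.634, -0.0259, 0.0249]
ee_rot: [0.658, 0.753, 0.001, -0.002]
ft_force: [-0.2, -0.7, -1.3]
grip_width: 0.578
```

```bash
python3 - <<'E'
from h import *
pos,j=state();print(loc(*pos[:2]))
p=manip.camera("wrist")
zt=pos[2]+.023+.012
for z in (zt,zt-.002):
  a=fitsq(p,(pos[0],pos[1],.133),z,w=.05,h=.06,rng=(.006,.08));print(z,loc(*a[:2]))
def E(z,lim,m=.015):
  xs,ys,I=rect(p,(PX,PY),YAW,z,.03,.08,.00025);g=cv2.GaussianBlur(I[:,abs(xs)<m].mean(1),(0,0),sigmaX=.01,sigmaY=2)
  I2=I[:,abs(xs)<m].mean(1);d=np.gradient(cv2.GaussianBlur(I2.mean(1)[None],(0,0),2)[0])
  print(z,[(round(ys[i]*1e3,1),round(d[i],1)) for i in range(2,len(d)-2) if lim[0]<ys[i]<lim[1] and abs(d[i])>.5 and abs(d[i])==abs(d[i-2:i+3]).max()])
  G=I2[:,1]-.5*(I2[:,0]+I2[:,2]);k=np.where((G>8)&(ys>0))[0];print(" green",ys[k[[0,-1]]]*1e3 if len(k) else None)
E(.046,(0,.04));E(zt-.012,(0,.04));E(zt,(0,.04))
E
cat /dev/null
```

```text
t 30.08 pos [634.  -25.9  24.9] jaw 7.68 grip 49.4 j7 0.38 f [-0.2 -0.7 -1.3]
[-0.3 -6.9]
fit [634.9 -26.7] yaw deg 7.68 score [71. 79. 70. 65.]
0.059851882195042186 [ 0.4 -7.8]
fit [634.7 -28. ] yaw deg 7.67 score [77. 85. 70. 93.]
0.057851882195042184 [ 0.1 -9.1]
0.046 [(np.float64(6.8), np.float64(0.6)), (np.float64(9.8), np.float64(1.4)), (np.float64(12.8), np.float64(3.7)), (np.float64(16.0), np.float64(-5.0)), (np.float64(23.0), np.float64(6.2))]
 green None
0.04785188219504219 [(np.float64(7.8), np.float64(0.6)), (np.float64(10.5), np.float64(1.4)), (np.float64(13.5), np.float64(3.7)), (np.float64(16.8), np.float64(-5.0)), (np.float64(23.8), np.float64(6.2))]
 green None
0.059851882195042186 [(np.float64(13.5), np.float64(0.9)), (np.float64(15.8), np.float64(1.4)), (np.float64(19.0), np.float64(3.8)), (np.float64(22.0), np.float64(-5.2)), (np.float64(28.3), np.float64(6.0))]
 green None
```

Request:
{"op": "jog_arm", "data": {
  "translation": [
    [0, -0.3, -0.6],
    [0, -0.3, -1.2],
    [0, -0.3, -1.8],
    [0, -0.3, -1.8]
  ],
  "turn": [0, 0, 0, 0]
}}

```text
clock: 30.47
position: [0.6342, -0.0262, 0.0234]
ee_rot: [0.658, 0.753, 0.001, -0.002]
ft_force: [0.6, 0.0, -0.7]
grip_width: 0.578
```

Request:
{"op": "jog_arm", "data": {
  "translation": [
    [0, 0, -0.5],
    [0, 0, -1],
    [0, 0, -1]
  ],
  "turn": [0, 0, 0]
}}

```text
clock: 30.72
position: [0.6343, -0.0262, 0.023]
ee_rot: [0.658, 0.753, 0.002, -0.002]
ft_force: [-2.1, 0.5, 5.6]
grip_width: 0.577
```

Contact at the expected height. Releasing and lifting.

Request:
{"op": "jog_arm", "data": {
  "translation": [
    [0, 0, 0],
    [0, 0, 0],
    [0, 0, 0],
    [0, 0, 0],
    [0, 0, 0],
    [0, 0, 10],
    [0, 0, 35],
    [0, 0, 70],
    [0, 0, 110],
    [0, 0, 150],
    [0, 0, 175],
    [0, 0, 180]
  ],
  "turn": [0, 0, 0, 0, 0, 0, 0, 0, 0, 0, 0, 0],
  "grip": 85
}}

```text
clock: 31.72
position: [0.6364, -0.0269, 0.2094]
ee_rot: [0.658, 0.753, 0.005, 0.001]
ft_force: [0.1, -0.4, 0.6]
grip_width: 0.996
```

Run:
```python
from h import *
manip.camera("top");manip.camera("top")
pos,j=state()
p=manip.camera("wrist");save(p,"w8",s=1.42)
a=fitsq(p,(.6342,-.027,.133),.058,w=.05,h=.06,rng=(.008,.1));print("plate",loc(*a[:2]))
def E(z,lim,m=.006,nm=""):
  xs,ys,I=rect(p,(PX,PY),YAW,z,.03,.2,.00025);d=np.gradient(cv2.GaussianBlur(I[:,abs(xs)<m].mean((1,2))[None],(0,0),4)[0])
  print(nm,[(round(ys[i]*1e3,1),round(d[i],1)) for i in range(2,len(d)-2) if lim[0]<ys[i]<lim[1] and abs(d[i])>1 and abs(d[i])==abs(d[i-2:i+3]).max()])
E(.058,(-.06,.06),nm="plate y");E(.0405,(-.13,.13),nm="rail")
for l,z in(("carriage",.046),("slider",.046),("toolhead",0),("nozzle",.018)):
  for d in manip.pinpoint(p,l)[:1]: w=ray(p,d["at"],z)[0];print(l,round(d["confidence"],2),np.round(w*1e3,1),loc(*w[:2]))
```

```text
t 31.82 pos [635.  -26.4 205. ] jaw 7.67 grip 84.8 j7 0.31 f [-0.5  0.  -0.4]
fit [634.3 -25.7] yaw deg 7.89 score [ 39. 105.  96. 109.]
plate [ 0.  -6.7]
plate y [(np.float64(-37.7), np.float64(-1.9)), (np.float64(-3.0), np.float64(2.5)), (np.float64(16.0), np.float64(-1.4)), (np.float64(20.8), np.float64(-2.0)), (np.float64(24.0), np.float64(6.5)), (np.float64(58.8), np.float64(-2.8))]
rail [(np.float64(-109.0), np.float64(2.6)), (np.float64(-44.2), np.float64(-1.8)), (np.float64(-7.5), np.float64(2.5)), (np.float64(12.5), np.float64(-1.4)), (np.float64(17.8), np.float64(-2.1)), (np.float64(21.0), np.float64(6.5)), (np.float64(57.8), np.float64(-2.5)), (np.float64(62.3), np.float64(2.7)), (np.float64(97.5), np.float64(-3.2)), (np.float64(102.0), np.float64(3.1)), (np.float64(109.8), np.float64(-9.7)), (np.float64(118.3), np.float64(-2.0)), (np.float64(122.3), np.float64(2.1)), (np.float64(124.8), np.float64(-1.5)), (np.float64(129.0), np.float64(10.1))]
carriage 0.75 [634.3 -29.8  46. ] [ -0.5 -10.8]
nozzle 0.76 [409.5 -17.5  18. ] [-221.7   31.1]
```

Request:
{"op": "jog_arm", "data": {
  "translation": [
    [-188, 8, 5],
    [-188, 8, 5],
    [-188, 8, 5],
    [-188, 8, 5],
    [-188, 8, 5],
    [-188, 8, 5],
    [-188, 8, 5],
    [-188, 8, 5]
  ],
  "turn": [0, 0, 0, 0, 0, 0, 0, 0]
}}

```text
clock: 32.73
position: [0.446, -0.018, 0.2064]
ee_rot: [0.658, 0.753, 0.001, -0.002]
ft_force: [0.1, -0.0, -0.9]
grip_width: 0.994
```

Run:
```python
from h import *
manip.camera("top")
pos,j=state()
p=manip.camera("wrist");save(p,"w9")
N=None
for l,z in(("toolhead",0),("nozzle",.018)):
  for d in manip.pinpoint(p,l)[:2]: print(l,round(d["confidence"],2),d["at"],np.round(ray(p,d["at"],z)[0]*1e3,1))
f=p["frame"]
for r in((.007,.3),):
  for z,w in((.044,.044),(.044,.040),(0,.044)):
    a=fitsq(p,(.449,-.016,.05),z,w=w,h=w,rng=r)
# blue mask
hsv=cv2.cvtColor(f,cv2.COLOR_RGB2HSV);m=(hsv[...,0]>100)&(hsv[...,0]<130)&(hsv[...,1]>110);ys,xs=np.where(m);print(m.sum(),xs.min(),xs.max(),ys.min(),ys.max())
u,v=proj(p,[(.449,-.018,.044)])[0].astype(int);b=fitsq(p,(.449,-.016,.05),.044,w=.044,h=.044,rng=(.007,.3))
overlay(p,[(*b,.044,.044,.044),(*b,0,.044,.044),(b[0]-.0325*np.cos(b[2]),b[1]-.0325*np.sin(b[2]),b[2],.018,.021,.001)],"o8",(u-60,v-50,u+60,v+50),6)
```

```text
t 32.78 pos [446.2 -18.2 206.3] jaw 7.66 grip 84.7 j7 0.01 f [-0.4  0.6  0.2]
toolhead 0.6 [283.7, 168.3] [447.6 -11.2   0. ]
nozzle 0.64 [247.2, 171.2] [405.5 -16.5  18. ]
fit [449.9 -10. ] yaw deg 5.70 score [ 86.  85. 131. 132.]
fit [449.7 -11.3] yaw deg 6.14 score [ 82. 145. 103. 126.]
fit [451.2 -11.8] yaw deg 9.12 score [ 44. 148.  90. 150.]
68 268 305 156 158
fit [449.9 -10. ] yaw deg 5.70 score [ 86.  85. 131. 132.]
```

View pics/o8.png

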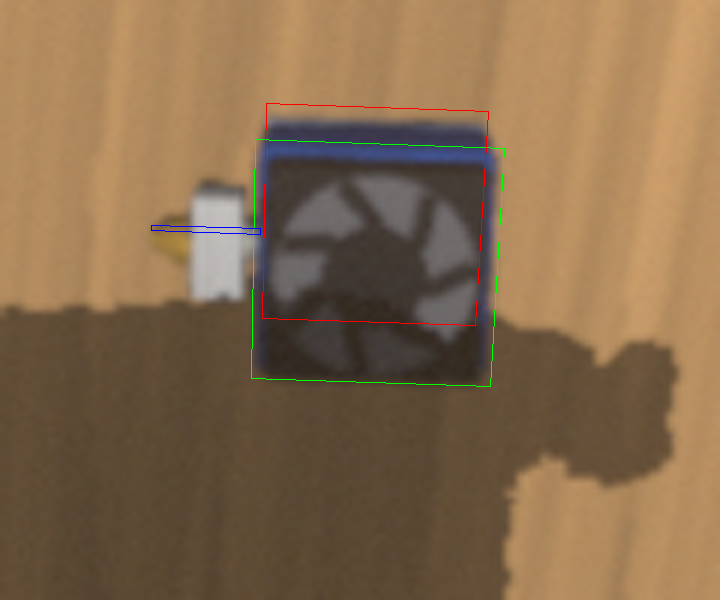

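The toolhead's nozzle points to −x, its yaw is about 6.1°, and its centre is about (449.8, −14.3) after bias correction. I'll grasp it across the y faces.

Request:
{"op": "jog_arm", "data": {
  "translation": [
    [3.6, 3.9, 0],
    [3.6, 3.9, -10],
    [3.6, 3.9, -20],
    [3.6, 3.9, -30],
    [3.6, 3.9, -40],
    [3.6, 3.9, -50],
    [3.6, 3.9, -60],
    [3.6, 3.9, -70],
    [3.6, 3.9, -80],
    [3.6, 3.9, -90],
    [3.6, 3.9, -100],
    [3.6, 3.9, -100]
  ],
  "turn": [7, 14, 21, 28, 35, 42, 49, 56, 63, 70, 77, 84]
}}

```text
clock: 33.93
position: [0.449, -0.015, 0.1042]
ee_rot: [-0.017, 1.0, -0.003, -0.003]
ft_force: [-0.6, -0.4, 0.6]
grip_width: 0.997
```

Run:
```python
from h import *
manip.camera("top")
pos,j=state()
p=manip.camera("wrist")
for z,w in((.044,.044),(.044,.040)):
    a=fitsq(p,(.4497,-.0125,.107),z,w=w,h=w,rng=(.007,.15))
for d in manip.pinpoint(p,"nozzle")[:1]: print(d["confidence"],np.round(ray(p,d["at"],.018)[0]*1e3,1))
```

```text
t 33.98 pos [449.3 -15.  105. ] jaw 92.50 grip 85.0 j7 1.57 f [-0.7  0.8  0.8]
fit [449.3 -12.2] yaw deg 7.20 score [ 46. 107.  88.  93.]
fit [448.5 -12.5] yaw deg 6.83 score [ 91. 109. 100. 115.]
0.83 [407.3 -16.5  18. ]
```

Request:
{"op": "jog_arm", "data": {
  "translation": [
    [1, 1.7, -15],
    [1, 1.7, -40],
    [1, 1.7, -65],
    [1, 1.7, -85],
    [1, 1.7, -100],
    [1, 1.7, -110],
    [1, 1.7, -116],
    [1, 1.7, -118],
    [1, 1.7, -118]
  ],
  "turn": [4.1, 4.1, 4.1, 4.1, 4.1, 4.1, 4.1, 4.1, 4.1]
}}

```text
clock: 34.83
position: [0.4512, -0.0133, -0.0119]
ee_rot: [-0.048, 0.999, -0.002, -0.002]
ft_force: [0.5, 0.2, 0.6]
grip_width: 0.995
```

Request:
{"op": "jog_arm", "data": {
  "translation": [
    [0, 0, 0],
    [0, 0, 0],
    [0, 0, 0],
    [0, 0, 0],
    [0, 0, 0],
    [0, 0, 0],
    [0, 0, 0]
  ],
  "turn": [0, 0, 0, 0, 0, 0, 0],
  "grip": 36,
  "grip_force": 30
}}

```text
clock: 35.42
position: [0.4517, -0.013, -0.0112]
ee_rot: [-0.048, 0.999, -0.002, -0.001]
ft_force: [-1.9, 0.3, 6.2]
grip_width: 0.511
```

Run:
```python
from h import *
state()
```

```text
t 35.42 pos [451.7 -13.  -11.2] jaw 95.47 grip 43.7 j7 1.82 f [-1.9  0.3  6.2]
```

Request:
{"op": "jog_arm", "data": {
  "translation": [
    [0, 0, 12],
    [0, 0, 45],
    [0, 0, 80],
    [15, -1, 105],
    [45, -4, 115],
    [80, -7, 115],
    [115, -10, 115],
    [150, -13, 115],
    [175, -15, 112],
    [184, -16, 105],
    [184, -16, 95],
    [184, -16, 85]
  ],
  "turn": [0, 0, 0, 1, 2.1, 2.1, 2.1, 2.1, 2.1, 2.1, 2.1, 2.1]
}}

```text
clock: 36.42
position: [0.6353, -0.0294, 0.0727]
ee_rot: [-0.066, 0.998, -0.002, -0.002]
ft_force: [-0.8, -0.7, -1.7]
grip_width: 0.511
```

Request:
{"op": "jog_arm", "data": {
  "translation": [
    [0, 0, -5],
    [0, 0, -10],
    [0, 0, -12],
    [0, 0, -12]
  ],
  "turn": [0, 0, 0, 0]
}}

```text
clock: 36.75
position: [0.6347, -0.029, 0.0605]
ee_rot: [-0.066, 0.998, -0.002, -0.002]
ft_force: [-0.5, 0.1, -0.9]
grip_width: 0.513
```

Run:
```python
from h import *
pos,j=state();print(loc(*pos[:2]))
p=manip.camera("wrist");save(p,"w10",s=1.42)
zt=pos[2]+.0112+.044
for w in(.044,.04):
  a=fitsq(p,(pos[0]-.001,pos[1]+.001,.133),zt,w=w,h=w,rng=(.006,.1));print(w,loc(*a[:2]))
for d in manip.pinpoint(p,"nozzle")[:1]: w=ray(p,d["at"],zt-.026)[0];print("noz",d["confidence"],loc(*w[:2]))
for z in(.058,.046):
  xs,ys,I=rect(p,(PX,PY),YAW,z,.08,.06,.00025);g=I.mean(2)
  for nm,m in(("x@y0..",(ys>-.036)&(ys<-.028)),("x@+y",(ys<.02)&(ys>.012))):
    d=np.gradient(cv2.GaussianBlur(g[m].mean(0)[None],(0,0),3)[0]);print(z,nm,[(round(xs[i]*1e3,1),round(d[i],1)) for i in range(2,len(d)-2) if abs(d[i])>1.2 and abs(d[i])==abs(d[i-2:i+3]).max()])
  m=(xs<-.018)&(xs>-.0235);d=np.gradient(cv2.GaussianBlur(g[:,m].mean(1)[None],(0,0),3)[0]);print(z,"y",[(round(ys[i]*1e3,1),round(d[i],1)) for i in range(2,len(d)-2) if abs(d[i])>1 and abs(d[i])==abs(d[i-2:i+3]).max()])
```

```text
t 36.75 pos [634.7 -29.   60.5] jaw 97.55 grip 43.8 j7 1.97 f [-0.5  0.1 -0.9]
[ -0.  -10.1]
fit [630.7 -31.2] yaw deg 7.58 score [ 39.  60. 142. 144.]
0.044 [ -4.3 -11.7]
fit [632.6 -27. ] yaw deg 8.18 score [ 65.  56.   4. 149.]
0.04 [-1.8 -7.8]
noz 0.71 [-45.2  -9.9]
0.058 x@y0.. [(np.float64(-33.2), np.float64(-6.1)), (np.float64(-28.0), np.float64(2.8)), (np.float64(-17.7), np.float64(2.3)), (np.float64(-15.0), np.float64(-3.9)), (np.float64(3.3), np.float64(-3.3)), (np.float64(34.3), np.float64(-2.6)), (np.float64(39.8), np.float64(2.7)), (np.float64(70.0), np.float64(10.0))]
0.058 x@+y [(np.float64(-77.8), np.float64(2.0)), (np.float64(-36.5), np.float64(-8.9)), (np.float64(-33.2), np.float64(-5.3)), (np.float64(-28.0), np.float64(2.2)), (np.float64(-24.0), np.float64(5.0)), (np.float64(-14.7), np.float64(-3.8)), (np.float64(-9.2), np.float64(-1.5)), (np.float64(3.0), np.float64(-2.4)), (np.float64(30.3), np.float64(-1.4)), (np.float64(34.8), np.float64(1.3)), (np.float64(36.5), np.float64(1.2)), (np.float64(51.8), np.float64(-1.4)), (np.float64(69.5), np.float64(13.2))]
0.058
[... 550 characters left out ...]
4(-1.3)), (np.float64(-59.0), np.float64(1.9)), (np.float64(-33.5), np.float64(-8.8)), (np.float64(-29.7), np.float64(-5.1)), (np.float64(-24.0), np.float64(2.2)), (np.float64(-19.7), np.float64(3.8)), (np.float64(-10.2), np.float64(-4.4)), (np.float64(9.0), np.float64(-2.8)), (np.float64(38.5), np.float64(-1.6)), (np.float64(61.3), np.float64(-2.0)), (np.float64(78.8), np.float64(3.1))]
0.046 y [(np.float64(-40.0), np.float64(2.5)), (np.float64(-22.5), np.float64(3.8)), (np.float64(-15.2), np.float64(-1.2)), (np.float64(-3.7), np.float64(1.2)), (np.float64(3.5), np.float64(-3.7)), (np.float64(15.3), np.float64(1.9)), (np.float64(17.5), np.float64(1.1)), (np.float64(22.8), np.float64(-3.5))]
```

Run:
```python
from h import *
pos,j=state();print(loc(*pos[:2]))
p=manip.camera("wrist")
zu=pos[2]+.0112
def prof(z,b,ax,lim):
  xs,ys,I=rect(p,(PX,PY),YAW,z,.06,.06,.0005)
  J=I[(ys>b[0])&(ys<b[1])].mean(0) if ax=="x" else I[:,(xs>b[0])&(xs<b[1])].mean(1)
  t=xs if ax=="x" else ys;print("z%.3f"%z,ax,b)
  print(" ".join("%d:%d,%d,%d"%(t[i]*1e3,*J[i]) for i in range(0,len(t),2) if lim[0]<=t[i]<=lim[1]))
prof(zu,(.003,.009),"x",(-.045,.01))
prof(zu,(-.030,-.023),"x",(-.045,.01))
prof(zu+.044,(-.02,0),"x",(-.04,.03))
prof(.058,(.014,.019),"x",(-.045,-.01))
prof(zu+.044,(-.010,.01),"y",(-.045,.025))
prof(.058,(-.0255,-.0235),"y",(-.05,.03))
```

```text
t 36.85 pos [635.4 -29.2  61.3] jaw 97.54 grip 43.4 j7 1.97 f [-0.6  0.1 -2. ]
[  0.6 -10.4]
z0.072 x (0.003, 0.009)
-44:216,178,122 -43:186,149,102 -42:154,123,86 -41:156,124,87 -40:142,113,80 -39:127,100,72 -38:125,100,72 -37:122,97,70 -36:74,61,48 -35:60,50,43 -34:59,50,43 -33:59,49,42 -32:62,54,49 -31:74,69,66 -30:75,70,68 -29:77,71,70 -28:80,75,74 -27:80,76,75 -26:80,76,75 -25:80,76,75 -24:80,76,75 -23:79,76,75 -22:89,86,85 -21:109,106,105 -20:110,109,111 -19:63,71,98 -18:48,58,92 -17:47,58,92 -16:47,58,92 -15:46,57,92 -14:46,57,92 -13:44,57,92 -12:45,57,93 -11:43,56,93 -10:44,56,92 -9:43,57,93 -8:43,57,92 -7:42,57,93 -6:43,58,98 -5:43,59,103 -4:44,61,104 -3:43,58,96 -2:42,44,56 -1:42,39,40 0:42,39,40 0:41,38,40 1:40,37,39 2:41,38,40 3:41,39,40 4:42,39,40 5:41,39,39 6:42,40,40 7:41,38,39 8:42,39,40 9:48,46,46
z0.072 x (-0.03, -0.023)
-44:128,101,72 -43:127,101,72 -42:127,101,72 -41:129,102,73 -40:131,105,74 -39:129,103,73 -38:126,101,71 -37:115,92,67 -36:62,53,44 -35:46,41,38 -34:45,41,37 -33:45,41,37 -32:51,48,46 -31:66,63,63 -30:68,66,66 -29:70,68,68 -28:74,72,73 -27:75,73,73 
[... 3212 characters left out ...]
:72,70,70 -21:84,81,81 -20:104,103,103 -19:108,106,105 -18:107,105,104 -17:109,107,106 -16:108,106,106 -15:108,106,105 -14:108,98,86 -13:112,93,61 -12:116,94,57 -11:121,97,56 -10:123,98,55 -9:125,100,57 -8:122,98,57 -7:119,97,58 -6:116,94,57 -5:115,94,60 -4:110,93,68 -3:109,103,96 -2:110,108,106 -1:110,107,106 0:110,107,106 0:111,108,106 1:110,108,106 2:105,102,100 3:83,79,78 4:77,72,71 5:77,72,72 6:76,72,70 7:78,73,72 8:79,74,72 9:80,73,73 10:80,73,73 11:80,73,72 12:80,75,74 13:81,75,74 14:92,88,86 15:105,100,100 16:106,101,101 17:106,101,101 18:106,100,100 19:105,100,100 20:101,96,95 21:81,75,71 22:77,70,66 23:77,70,66 24:78,70,65 25:79,70,66 26:79,71,66 27:79,71,66 28:77,68,63 29:78,69,64
```

Request:
{"op": "jog_arm", "data": {
  "translation": [
    [1, 1, -2],
    [1, 1, -5],
    [1, 1, -8],
    [1, 1, -10],
    [1, 1, -11.5],
    [1, 1, -11.5]
  ],
  "turn": [0, 0, 0, 0, 0, 0]
}}

```text
clock: 37.4
position: [0.6362, -0.0283, 0.0493]
ee_rot: [-0.066, 0.998, -0.002, -0.002]
ft_force: [-0.5, 0.3, -2.4]
grip_width: 0.507
```

Request:
{"op": "jog_arm", "data": {
  "translation": [
    [0, 0, -0.6],
    [0, 0, -1.2],
    [0, 0, -1.2]
  ],
  "turn": [0, 0, 0]
}}

```text
clock: 37.65
position: [0.6362, -0.0283, 0.048]
ee_rot: [-0.066, 0.998, -0.002, -0.002]
ft_force: [-0.5, -0.1, -2.4]
grip_width: 0.509
```

Request:
{"op": "jog_arm", "data": {
  "translation": [
    [0, 0, -0.6],
    [0, 0, -1.2],
    [0, 0, -1.2]
  ],
  "turn": [0, 0, 0]
}}

```text
clock: 37.9
position: [0.6363, -0.0284, 0.0469]
ee_rot: [-0.066, 0.998, -0.002, -0.002]
ft_force: [0.1, 0.2, -2.0]
grip_width: 0.512
```

Request:
{"op": "jog_arm", "data": {
  "translation": [
    [0, 0, -0.5],
    [0, 0, -0.9],
    [0, 0, -0.9]
  ],
  "turn": [0, 0, 0]
}}

```text
clock: 38.15
position: [0.6363, -0.0283, 0.0468]
ee_rot: [-0.066, 0.998, -0.002, -0.001]
ft_force: [-3.3, 1.2, 7.8]
grip_width: 0.507
```

Contact exactly where expected. I'll release, lift, and turn back to check.

Request:
{"op": "jog_arm", "data": {
  "translation": [
    [0, 0, 0],
    [0, 0, 0],
    [0, 0, 0],
    [0, 0, 0],
    [0, 0, 0],
    [0, 0, 10],
    [0, 0, 35],
    [0, 0, 70],
    [0, 0, 105],
    [0, 0, 140],
    [0, 0, 170],
    [0, 0, 180]
  ],
  "turn": [0, 0, 0, 0, 0, 0, 0, 0, 0, 0, 0, 0],
  "grip": 85
}}

```text
clock: 39.15
position: [0.6379, -0.0291, 0.2327]
ee_rot: [-0.065, 0.998, -0.002, 0.002]
ft_force: [0.2, -0.4, 0.4]
grip_width: 0.996
```

```bash
cat > chk.py <<'E'
from h import *
manip.camera("top");manip.camera("top")
pos,j=state()
p=manip.camera("wrist");save(p,"chk%d"%int(manip.get_obs()["clock"]*10))
C,S=np.cos(YAW),np.sin(YAW)
for n,x,y,z,w,h in(("tool44",.6345,-.0275,.102,.044,.044),("tool40",.6345,-.0275,.102,.04,.04),("plate",.6345,-.0275,.058,.05,.06),("idler",.6526,-.1627,.08,.042,.042),("motor",.6142,.1247,.072,.042,.042)):
    u=proj(p,[(x,y,z)])[0]
    if 20<u[0]<540 and 20<u[1]<330:
        a=fitsq(p,(x,y,.133),z,w=w,h=h,rng=(.008,.1));print(n,loc(*a[:2]))
for l,z in(("nozzle",.076),("toolhead",.058),("motor",.032),("idler",.032)):
    for d in manip.pinpoint(p,l)[:1]: w=ray(p,d["at"],z)[0];print(l,round(d["confidence"],2),loc(*w[:2]))
E
python3 chk.py
```

```text
t 39.25 pos [637.4 -28.7 229.8] jaw 97.52 grip 85.3 j7 1.90 f [ 0.5 -0.5 -0.9]
fit [631.  -26.1] yaw deg 3.77 score [ 55.  71.  51. 146.]
tool44 [-3.3 -6.7]
fit [632.9 -27.3] yaw deg 6.36 score [ 70.  81. 109. 150.]
tool40 [-1.6 -8.2]
fit [642.5 -26.8] yaw deg 6.11 score [ 45.  73.  41. 135.]
plate [ 8.  -8.9]
fit [ 652.4 -162.6] yaw deg 7.50 score [ 62.  36. 103. 150.]
idler [  -0.2 -144.9]
fit [613.6 123.6] yaw deg 6.98 score [149. 138. 148. 142.]
motor [ -0.8 143.9]
nozzle 0.58 [-45.3  -8.7]
toolhead 0.75 [  1.6 -11.7]
motor 0.96 [ -1.8 144.7]
idler 0.8 [-109.5  277.4]
```

Request:
{"op": "jog_arm", "data": {
  "translation": [
    [0, 0, 40],
    [0, 0, 60],
    [0, 0, 60],
    [0, 0, 60],
    [0, 0, 60],
    [0, 0, 60],
    [0, 0, 60],
    [0, 0, 60],
    [0, 0, 60],
    [0, 0, 60],
    [0, 0, 60],
    [0, 0, 60]
  ],
  "turn": [-7, -14, -21, -28, -35, -42, -49, -56, -63, -70, -77, -84]
}}

```text
clock: 40.5
position: [0.6353, -0.0281, 0.2843]
ee_rot: [0.621, 0.784, -0.0, -0.004]
ft_force: [-0.4, 0.4, 0.1]
grip_width: 0.995
```

Request:
{"op": "jog_arm", "data": {
  "translation": [
    [0, 0, 0],
    [0, 0, 0],
    [0, 0, 0]
  ],
  "turn": [-6, -6, -6]
}}

```text
clock: 40.75
position: [0.6351, -0.028, 0.2834]
ee_rot: [0.66, 0.751, -0.001, -0.004]
ft_force: [0.4, 0.1, 0.4]
grip_width: 0.994
```

```bash
python3 chk.py
```

```text
t 40.85 pos [635.2 -28.  283.9] jaw 7.38 grip 85.0 j7 0.45 f [-0.6 -0.7  1.1]
fit [634.1 -21.9] yaw deg 7.41 score [ 15. 114. 112. 127.]
tool44 [ 0.3 -2.9]
fit [635.5 -26.4] yaw deg 8.03 score [ 46. 145.  49. 107.]
tool40 [ 1.1 -7.6]
fit [634.6 -25.6] yaw deg 7.39 score [ 14. 110. 119. 130.]
plate [ 0.3 -6.7]
fit [ 653.1 -162.9] yaw deg 7.53 score [ 62.  35. 148. 128.]
idler [   0.5 -145.2]
fit [614.6 124. ] yaw deg 6.95 score [150. 150. 150. 150.]
motor [  0.3 144.2]
nozzle 0.97 [-41.5  -7.1]
toolhead 0.94 [ -2.8 -10.2]
motor 0.92 [  1.7 143.2]
idler 0.57 [   1.9 -147.2]
```

Run:
```python
from h import *
p=manip.camera("top")
for l in("short_motor","tin"):
  for d in manip.pinpoint(p,l)[:1]: print(l,np.round(d["at"],1),round(d["confidence"],2))
manip.hand_in()
```

```text
the job is handed in; nothing more can be done
```

The axis is laid out and handed in at about 41 s of the 104 s allowed. I placed the parts in the order asked: long motor on the supply-side (+y) end, idler block on the other end, carriage plate on the slider, and toolhead on the plate with fan up and nozzle towards the robot. Each part was lowered slowly until contact (net push about 2–13 N) and released. The tool stood about 280 mm above the bench, touching nothing.

Last wrist-camera checks, as distances from the profile's middle:

| Part | Across the profile | Along the profile | Target along |
|---|---|---|---|
| Motor | within 1 mm | +144 mm | +145 mm |
| Idler block | within 1 mm | −145 mm | −145 mm |
| Carriage plate | 0 mm | about −7.5 mm | about −7.8 mm (slider) |
| Toolhead | 0 to +1 mm (see below) | about −8 mm | on the plate |

Each part measured within about 1° of square to the profile.

- **Motor moved once:** it first sat about 2.5 mm too far out, so I regrasped it and set it down again.
- **Checks that disagreed:** the 44 mm square fits on the toolhead were 3–5 mm off, which I put down to dim edges. One plate fit was 8 mm off with a weak score. The other toolhead fits and nozzle points differed by 1–3 mm across the profile, depending on the camera's angle.
- **Plate grasp:** the first tries closed above the plate, because the finger ends stand about 26 mm behind the reported tool point at that opening.
- **Not confirmed:** the network found neither the short motor nor the tin in the final top picture. I made no moves near either one, but their positions were not rechecked.

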